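Load the welding carrier in the stand's order

TASK

Move the four cleaned parts from the grey stand to the green carrier, keeping their order as counted from the red-painted end of each: the part at the red end of the stand goes into the pocket at the red end of the carrier, the next into the next, and so on. Leave every part standing upright on the carrier's deck, in the middle of its pocket.

Things in the scene. Friction and masses are not known exactly. Their poses are not given: they have to be found in the camera images.
- piston_mid (a point): Small engine piston, bright aluminium with three dark ring grooves near its top: upright cylinder, diameter 44 mm, 50 mm high. Loose, stands upright on its own coloured plate in the grey stand. This point: its centre, half-way up (25 mm above its foot); z up.
- bush_mid (a point): Brass bush: upright cylinder, diameter 38 mm, with a collar of diameter 44 mm on its top 7 mm, dark bore; 56 mm high. Loose, stands upright on its own coloured plate in the grey stand. This point: its centre, half-way up (28 mm above its foot); z up.
- pinion_mid (a point): Dark steel pinion with teeth along its whole length: upright, outer diameter 40 mm, 54 mm high. Loose, stands upright on its own coloured plate in the grey stand. This point: its centre, half-way up (27 mm above its foot); z up.
- nut_mid (a point): Blue-painted long hexagonal coupling nut, dark bore: upright, 38 mm across flats, 44 mm across corners, 58 mm high; its x axis is square to a pair of flats. Loose, stands upright on its own coloured plate in the grey stand. This point: its centre, half-way up (29 mm above its foot); z up.
- plate_piston: Yellow plate, 64 x 62 x 4 mm, fixed on the grey stand's deck in the pocket where the piston starts (it stays there and so shows that pocket for good). Origin: centre of its underside, 20 mm above the table.
- plate_bush: White plate, 64 x 62 x 4 mm, fixed on the grey stand's deck in the pocket where the bush starts (it stays there and so shows that pocket for good). Origin: centre of its underside, 20 mm above the table.
- plate_pinion: Orange plate, 64 x 62 x 4 mm, fixed on the grey stand's deck in the pocket where the pinion starts (it stays there and so shows that pocket for good). Origin: centre of its underside, 20 mm above the table.
- plate_nut: Black plate, 64 x 62 x 4 mm, fixed on the grey stand's deck in the pocket where the nut starts (it stays there and so shows that pocket for good). Origin: centre of its underside, 20 mm above the table.
- stand: Grey stand, fixed; deck 90 x 292 mm, its surface 20 mm above the table; steel dividers (4 mm thick, 12 mm high; long sides open) make four pockets 68 mm wide in a row; red block (36 mm high) at the +y end. Origin: centre of underside, table height; y along the row to the red end, z up. Pocket centres from the red end: x = 0, y = +108, +36, -36, -108 mm. Holds the parts at the start.
- carrier: Green carrier, fixed; deck 90 x 292 mm, its surface 20 mm above the table; steel dividers (4 mm thick, 12 mm high; long sides open) make four pockets 68 mm wide in a row; red block (36 mm high) at the +y end. Origin: centre of underside, table height; y along the row to the red end, z up. Pocket centres from the red end: x = 0, y = +108, +36, -36, -108 mm. Empty at the start.
Not all that is in view belongs to the job. There is more than one size of the part that bears bush_mid; the job needs the larger. What is shaped like the part that bears pinion_mid but turquoise is not meant.

How it is judged:
By the outcome, as a careful person would: the job done as asked, in the order asked, and still so for the second after the job is handed in, with the robot touching nothing.
It also fails if it takes over 106 s, if anything falls off the work surface, if the arm or the gripper's body presses on something with over 40 N, if the wrist force passes 120 N, or if a joint passes its speed limit or range.

ROBOT

A 6-joint arm with a two-finger parallel gripper is mounted at the origin on the work surface. World frame = base frame: x ahead of the robot, y to its left, z up, the work surface at z = 0. Lengths are in m, angles in rad, forces in N, time in s.
With the tool pointing down it reaches from about 0.4 to 0.925 m from the base axis. Payload 12.5 kg.
Tool frame: the origin (TCP) lies between the finger pads; the fingertips stand 14 mm ahead of it and the grasp point (between the pads) lies 5 mm behind it; z points along the fingers, y is the direction in which the jaws open and shut (so a half turn about z gives the same grasp; the last joint's range is limited). The gripper opens to 95 mm and grips with 3 to 60 N. Pads are 20 mm wide; open, the fingers measure 119 mm over their backs; the gripper's body (75 mm by 180 mm) begins 59 mm behind the grasp point.
Start: joints at [1.213, 0.491, 1.559, -0, 1.092, -0.106], TCP at [0.156, 0.605, 0.229] pointing down, gripper open.
Joint ranges: [-3.1, 3.1], [-0.84, 2.19], [0.05, 2.79], [-1.13, 4.28], [0.06, 2.93], [-2.69, 2.69]. Speed limits (rad/s): [2.22, 2.22, 2.79, 3.14, 3.14, 3.14].

INTERFACE

Orientations are given as a rotation vector (axis times angle).
In Python, from bench import * gives the robot as it stands.
- The arm moves only by the tool play_rows, never from a script. Its argument "commands" is a list of rows, each a list of 7 numbers: the turn, a rotation vector about the tool's x, y, z in degrees, then the shift along the tool's x, y, z in mm, then the opening, from -1 (shut) to 1 (fully open). A call has 1 to 20 rows; each row shifts and turns the pose as measured when the row begins, along the tool's axes as they then stand; what a row does not reach is not made up. A row lasts 1/10 s, in which the tool goes at most 50 mm and 8.59 degrees, less where a joint would pass 70% of its speed; a pose out of reach is approached as far as the arm can. A call with a gripper value outside its range is refused whole. The fingers move at their own pace and stop on an object; "force" is the grip in N (left out, the last holds). Time passes only in rows, so rows that do not move let the fingers close. It gives the time, the measured TCP pose, the force and the opening at its end, in the units of the state.
- observe(): the state, without advancing time (a new reading comes with each control period).
- get_image(name): name is "scene" or "top"; returns a dict with "image" (420x560x3 uint8, red, green, blue), "z_map" (420x560 float32, m along the optical axis (not along the pixel's ray), 0 where there is no reading), "intrinsics" (3x3 intrinsics, pixels), "world_from_camera" (4x4, takes a point from camera to world coordinates). Camera axes: x right, y up, looking along -z (the intrinsics and any distortion apply to the point x, -y, -z); pixel columns grow to the right and rows downward; lengths in m; the calibration is good to about 2 mm. A picture is of the moment at which its call begins.
- finish_job(): hands the job in, once; it reports no verdict.
The state is a dict: "t": time; "joints": joint angles; "joint_velocities": joint speeds; "joint_efforts": joint torques, N m; "eef_pos": TCP position; "orientation": TCP orientation; "force": force on the tool from outside, world axes, zero at the start; "ft_torque": the same for the moment, N m; "finger_gap": finger opening in m.
Only numpy, scipy, OpenCV 4.12 (cv2) and the standard library are available. Lean on these libraries where they do the work, as an engineer would, in place of code of your own. Each camera call takes 0.05 s, during which the arm holds its last target.

## Working session

There is one attempt and no reset: what is moved stays moved. The work goes in short steps, Python scripts to look and compute and a tool call to move; the robot and the scene stay as the last step left them, time stands still between calls to the robot, and variables do not carry over. Pictures are saved under pics/ and viewed, and the job is handed in when it is done.

Besides the shell and the picture viewer there is one more tool, called after "Request:" as name(argument=value, ...) on one line, values as JSON. play_rows: Moves the arm, as the interface text tells. Its arguments: {"type":"object","properties":{"commands":{"type":"array","items":{"type":"array","items":{"type":"number"}}},"force":{"type":"number"}},"required":["commands"]}

```bash
ls; mkdir -p pics; python3 - <<'E'
from bench import *
import cv2,numpy as np
for n in("scene","top"):
    d=get_image(n); cv2.imwrite(f"pics/{n}0.png",d["image"][:,:,::-1]); np.savez(f"{n}0.npz",**d)
    print(n,d["intrinsics"],d["world_from_camera"].round(3), d.keys())
print(observe())
E
```

```text
pics
scene [[414.56899516   0.         283.70619078]
 [  0.         414.56899516 210.04104142]
 [  0.           0.           1.        ]] [[ 0.64  -0.548  0.538  0.941]
 [ 0.768  0.46  -0.445 -0.371]
 [-0.003  0.698  0.716  0.645]
 [ 0.     0.     0.     1.   ]] dict_keys(['image', 'z_map', 'intrinsics', 'world_from_camera'])
top [[385.4367495    0.         277.60029224]
 [  0.         385.4367495  210.71901636]
 [  0.           0.           1.        ]] [[-0.024  0.987 -0.161  0.365]
 [-0.999 -0.028 -0.02  -0.006]
 [-0.025  0.16   0.987  0.942]
 [ 0.     0.     0.     1.   ]] dict_keys(['image', 'z_map', 'intrinsics', 'world_from_camera'])
{'t': 0.1, 'joints': array([ 1.21338687e+00,  4.91487250e-01,  1.55938201e+00, -5.30441973e-06,
        1.09166191e+00, -1.05595803e-01]), 'joint_velocities': array([-0.00074167, -0.00180006, -0.00075802, -0.00036814,  0.00019897,
       -0.00015869]), 'joint_efforts': array([ 3.09675786e-03, -6.13614035e+01, -2.58604342e+01,  6.93967589e-02,
        4.69978515e-02, -6.11262635e-05]), 'eef_pos': array([0.15563583, 0.60511723, 0.22812988]), 'orientation': array([-3.94473404e-01, -3.11651551e+00,  1.43648215e-03]), 'force': array([0.16258318, 0.23047369, 0.18482556]), 'ft_torque': array([-0.01645677, -0.01078208, -0.02549206]), 'finger_gap': 0.09502411234503261}
```

View pics/scene0.png

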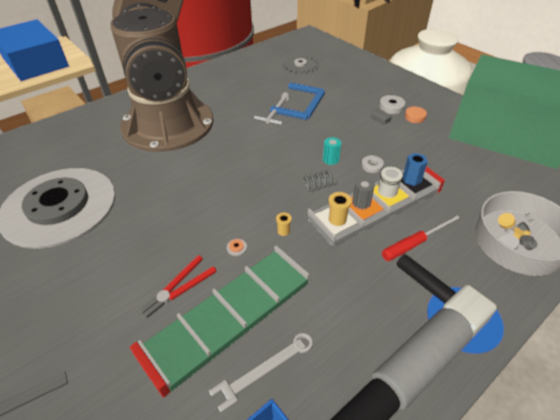

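View pics/top0.png

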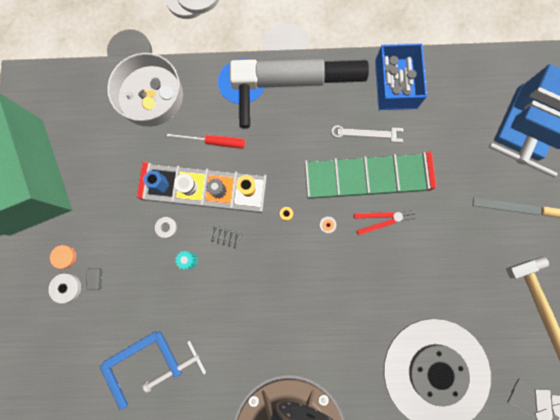

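Top view, left to right: red end of the stand at (142,182), nut (155,180) on black, piston (186,184) on yellow, pinion (216,187) on orange, bush (247,185) on white. The small bush at (287,213) and the turquoise pinion at (185,260) are the decoys. The carrier's red end is at (431,170). I'll look closer and measure.

```bash
cat > h.py <<'E'
import numpy as np,cv2
class V:
    def __init__(s,d):
        s.im=np.array(d["image"]);s.z=np.array(d["z_map"]);s.K=np.array(d["intrinsics"]);s.T=np.array(d["world_from_camera"])
        s.hsv=cv2.cvtColor(s.im,cv2.COLOR_RGB2HSV)
    def ray(s,uv):
        uv=np.atleast_2d(uv).astype(float)
        c=np.c_[(uv[:,0]-s.K[0,2])/s.K[0,0],-(uv[:,1]-s.K[1,2])/s.K[1,1],-np.ones(len(uv))]
        return s.T[:3,3],c@s.T[:3,:3].T
    def plane(s,uv,z):
        o,r=s.ray(uv);return o+r*((z-o[2])/r[:,2])[:,None]
    def proj(s,p):
        c=(np.atleast_2d(p)-s.T[:3,3])@s.T[:3,:3]
        return np.c_[s.K[0,0]*c[:,0]/-c[:,2]+s.K[0,2],s.K[1,1]*c[:,1]/c[:,2]+s.K[1,2]]
    def cloud(s):
        v,u=np.mgrid[:s.z.shape[0],:s.z.shape[1]]
        o,r=s.ray(np.c_[u.ravel(),v.ravel()])
        return (o+r*s.z.ravel()[:,None]).reshape(*s.z.shape,3)
def load(n): return V(np.load(n))
def crop(v,x0,y0,x1,y1,f,name): cv2.imwrite(name,cv2.resize(v.im[y0:y1,x0:x1,::-1],None,fx=f,fy=f,interpolation=cv2.INTER_CUBIC))
E
python3 - <<'E'
from h import *
a,b=load("scene0.npz"),load("top0.npz")
for v in(a,b): print(v.proj([0.156,.605,.229]),v.proj([0,0,0]))
crop(a,295,130,455,250,5,"pics/c_scene.png");crop(b,130,150,290,270,5,"pics/c_top.png")
for v,pts in((a,[(220,320),(160,360),(450,230),(250,140)]),(b,[(370,175),(320,180),(250,205),(300,300),(216,180),(186,180),(430,170)])):
    c=v.cloud()
    for p in pts: print(p,c[p[1],p[0]].round(4))
E
```

```text
[[372.74986948  -1.4590459 ]] [[168.17803723 123.60098946]]
[[-54.97092863 401.21943006]] [[288.89948837 436.92957808]]
(220, 320) [ 0.5992 -0.2278  0.0176]
(160, 360) [ 0.5974 -0.3386  0.0182]
(450, 230) [ 0.7218  0.2596 -0.0022]
(250, 140) [0.2061 0.1253 0.0015]
(370, 175) [ 0.597  -0.2153  0.0201]
(320, 180) [ 0.5883 -0.093   0.0196]
(250, 205) [0.5314 0.0797 0.0173]
(300, 300) [ 0.3012 -0.0351 -0.001 ]
(216, 180) [0.5817 0.1523 0.0764]
(186, 180) [0.5844 0.2227 0.0743]
(430, 170) [ 0.6014 -0.3561  0.0345]
```

```bash
sleep 1
```

```text
(no output)
```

View pics/c_scene.png

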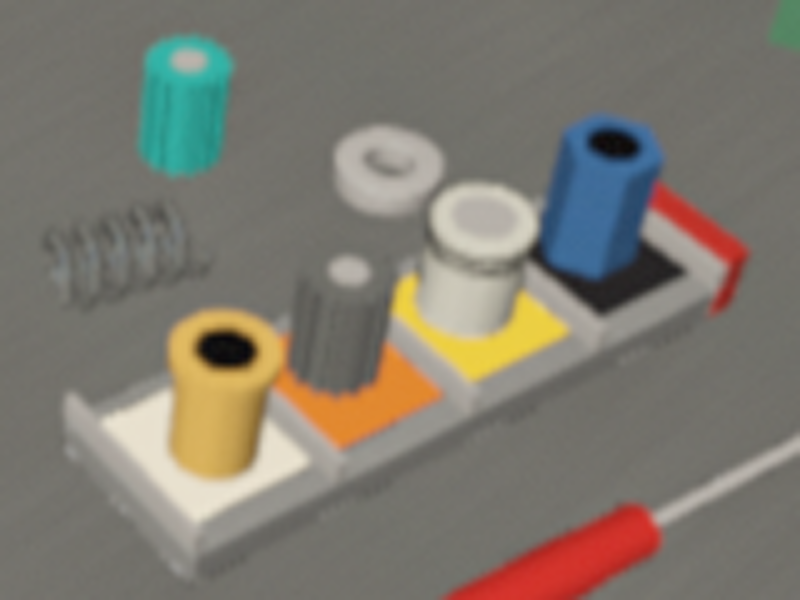

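View pics/c_top.png

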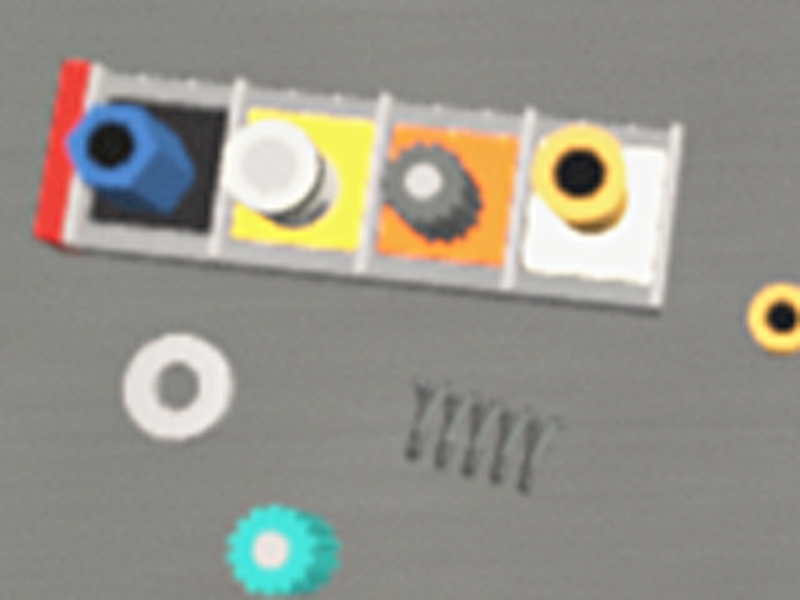

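```bash
cat > m.py <<'E'
from h import *
def tri(a,ua,b,ub):
    o1,r1=a.ray(ua);o2,r2=b.ray(ub);r1=r1[0]/np.linalg.norm(r1);r2=r2[0]/np.linalg.norm(r2)
    A=np.c_[r1,-r2];s=np.linalg.lstsq(A,o2-o1,rcond=None)[0]
    p=o1+s[0]*r1;q=o2+s[1]*r2
    return (p+q)/2,np.linalg.norm(p-q)
def mask(v,lo,hi,roi):
    m=cv2.inRange(v.hsv,np.array(lo),np.array(hi));n=np.zeros_like(m);x0,y0,x1,y1=roi;n[y0:y1,x0:x1]=m[y0:y1,x0:x1];return n
def big(m):
    n,l,s,c=cv2.connectedComponentsWithStats(m);i=1+np.argmax(s[1:,4]);return (l==i),c[i],s[i]
E
python3 - <<'E'
from m import *
a,b=load("scene0.npz"),load("top0.npz")
ROI=dict(s=(305,140,450,245),t=(135,160,270,212))
def pr(n,lo,hi,ra,rb):
    ma,ca,sa=big(mask(a,lo,hi,ra));mb,cb,sb=big(mask(b,lo,hi,rb))
    p,e=tri(a,ca,b,cb);print(n,ca.round(1),cb.round(1),sa[4],sb[4],p.round(4),"miss",round(e,4))
# bores
pr("nut bore",(0,0,0),(180,255,45),(405,150,430,168),(145,170,160,188))
pr("bush bore",(0,0,0),(180,255,60),(330,192,352,210),(240,178,254,192))
# print hsv of tops
for v,pts in((a,[(390,173),(364,184),(391,170),(386,190)]),(b,[(183,182),(214,186),(190,190),(218,190)])):
    for p in pts: print(p,v.hsv[p[1],p[0]])
# clouds: heights
for n,v in(("s",a),("t",b)):
    c=v.cloud();x0,y0,x1,y1=ROI[n];C=c[y0:y1,x0:x1].reshape(-1,3)
    for nm,cy in(("nut",.29),("pis",.22),("pin",.15),("bush",.075)):
        k=C[(abs(C[:,1]-cy)<.035)&(C[:,2]>.05)]
        zt=np.percentile(k[:,2],95);t=k[k[:,2]>zt-.006]
        print(n,nm,len(k),"ztop",zt.round(4),"top median",((t.max(0)+t.min(0))/2).round(4),np.ptp(t,axis=0).round(3))
E
```

```text
nut bore [417.3 158.5] [151.8 178.7] 29 43 [0.5863 0.298  0.0846] miss 0.0028
bush bore [339.7 199.5] [245.5 184.4] 54 52 [0.567  0.0822 0.0824] miss 0.0028
(390, 173) [ 18  17 182]
(364, 184) [ 18  18 184]
(391, 170) [ 16  18 185]
(386, 190) [ 23  23 203]
(183, 182) [ 13  10 230]
(214, 186) [ 13   8 232]
(190, 190) [ 26  27 131]
(218, 190) [ 35  11 137]
s nut 401 ztop 0.0822 top median [0.5841 0.2981 0.0798] [0.04  0.042 0.007]
s pis 513 ztop 0.0741 top median [0.5752 0.2271 0.0719] [0.044 0.046 0.007]
s pin 385 ztop 0.0781 top median [0.5633 0.1551 0.0759] [0.042 0.041 0.008]
s bush 450 ztop 0.0802 top median [0.5657 0.082  0.078 ] [0.045 0.044 0.007]
t nut 325 ztop 0.0845 top median [0.5886 0.3003 0.0831] [0.037 0.042 0.008]
t pis 325 ztop 0.0769 top median [0.5788 0.2278 0.0749] [0.042 0.042 0.007]
t pin 273 ztop 0.0805 top median [0.5675 0.1555 0.0789] [0.038 0.039 0.008]
t bush 301 ztop 0.0826 top median [0.5694 0.0839 0.0804] [0.043 0.044 0.008]
```

```bash
python3 - <<'E'
from m import *
a,b=load("scene0.npz"),load("top0.npz")
crop(b,295,145,445,205,5,"pics/c_topcar.png");crop(a,125,240,315,390,4,"pics/c_scar.png")
for v,r in((a,(125,240,315,390)),(b,(295,145,445,205))):
    m=mask(v,(60,80,40),(95,255,255),r)
    n,l,s,c=cv2.connectedComponentsWithStats(m)
    for i in range(1,n):
        if s[i,4]>100:
            print(c[i].round(1),s[i],v.plane(c[i],.02).round(4))
    red=mask(v,(0,150,60),(10,255,255),r)|mask(v,(170,150,60),(180,255,255),r)
    _,c,s=big(red);print("red",c,s)
E
```

```text
[222.  318.9] [ 144  253  163  137 7184] [[ 0.601  -0.2247  0.02  ]]
red [187.81280788 278.53530378] [164 256  52  44 609]
[411.2 172.7] [397 155  29  37 892] [[ 0.5997 -0.3156  0.02  ]]
[381.5 174.8] [368 157  29  37 906] [[ 0.5967 -0.2432  0.02  ]]
[351.7 176.8] [338 159  29  37 914] [[ 0.594  -0.1707  0.02  ]]
[322.  178.8] [308 161  29  37 914] [[ 0.5911 -0.098   0.02  ]]
red [430.85393258 169.78089888] [427 152   9  37 178]
```

```bash
sleep 1
```

```text
(no output)
```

View pics/c_topcar.png

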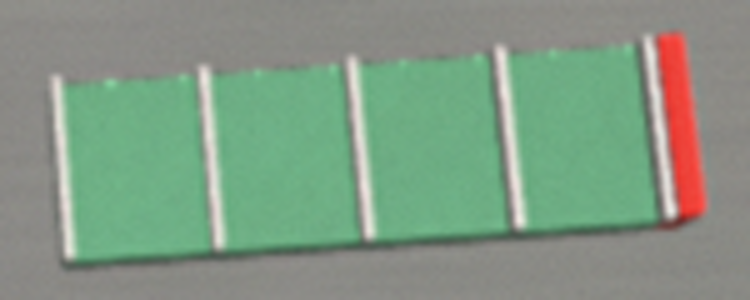

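View pics/c_scar.png

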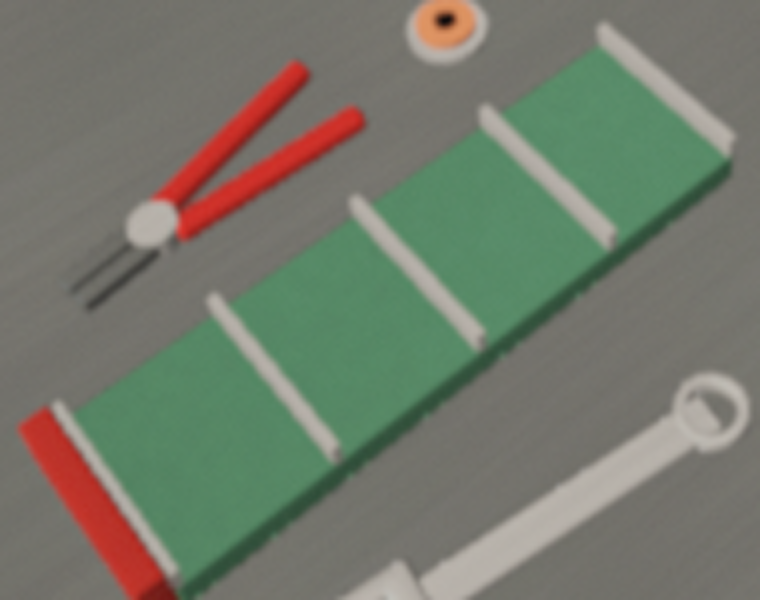

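```bash
python3 - <<'E'
from m import *
a,b=load("scene0.npz"),load("top0.npz")
print("V samples",[a.hsv[p[1],p[0]] for p in((222,319),(240,354),(250,350),(246,350))],b.hsv[197,330],b.hsv[175,330])
def comps(v,m,z,mn):
    n,l,s,c=cv2.connectedComponentsWithStats(m)
    for i in range(1,n):
        if s[i,4]>mn:
            ys,xs=np.where(l==i);P=v.plane(np.c_[xs,ys],z)[:,:2]
            r=cv2.minAreaRect((P*1000).astype(np.float32));print(s[i,4],"cent px",c[i].round(1),"cen",v.plane(c[i],z)[0,:2].round(4),"rect",np.round(r[0],1),np.round(r[1],1),round(r[2],1))
for nm,v,r,w,g in(("scene",a,(125,240,315,390),((0,0,110),(180,45,255)),((60,80,95),(95,255,255))),("top",b,(295,145,445,205),((0,0,155),(180,70,255)),((60,60,120),(95,255,255)))):
    print(nm,"white");comps(v,mask(v,*w,r),.032,15)
    print(nm,"green");comps(v,mask(v,*g,r),.02,100)
    print("red");comps(v,mask(v,(0,150,90),(10,255,255),r)|mask(v,(170,150,90),(180,255,255),r),.036,40)
# stand
for nm,v,r in(("scene",a,(305,140,450,245)),("top",b,(135,160,270,212))):
    print(nm,"plates y,o,then bright")
    comps(v,mask(v,(22,120,120),(32,255,255),r),.024,60)
    comps(v,mask(v,(8,150,120),(17,255,255),r),.024,60)
    comps(v,mask(v,(0,0,0),(180,255,55),r),.024,60)
    print("red");comps(v,mask(v,(0,150,90),(6,255,255),r)|mask(v,(170,150,90),(180,255,255),r),.036,40)
    print("pinion/piston/white plate tops");comps(v,mask(v,(0,0,170),(180,50,255),r),.078,10)
E
```

```text
V samples [array([ 69,  92, 136], dtype=uint8), array([ 23,  18, 116], dtype=uint8), array([ 19,  17, 118], dtype=uint8), array([ 26,  16, 115], dtype=uint8)] [ 60  11 111] [ 70  97 177]
scene white
18705 cent px [222.8 313.1] cen [ 0.5994 -0.2205] rect [ 571.3 -227.2] [365.3 283. ] 50.0
scene green
1280 cent px [278.4 275.1] cen [ 0.5929 -0.0957] rect [590.9 -97.9] [89.4 63.9] 2.3
1511 cent px [247.3 298.3] cen [ 0.5959 -0.1683] rect [ 593.8 -169. ] [89.4 63.2] 2.2
1798 cent px [213.2 323.6] cen [ 0.5987 -0.2407] rect [ 596.5 -240.7] [89.3 64. ] 1.9
2147 cent px [175.4 351.5] cen [ 0.6016 -0.3133] rect [ 599.3 -312.7] [89.  64.9] 2.2
red
609 cent px [187.8 278.5] cen [ 0.5045 -0.2302] rect [ 502.3 -230.5] [50.9 93.3] 7.3
524 cent px [148.2 367.1] cen [ 0.6057 -0.3583] rect [ 605.1 -358.5] [97.6 13. ] 2.3
top white
95 cent px [426.6 169.9] cen [ 0.6024 -0.3489] rect [ 602.7 -348.9] [89.8  6.2] 2.2
107 cent px [396.8 172.1] cen [ 0.5992 -0.2774] rect [ 599.9 -277.4] [89.8  7.1] 2.4
106 cent px [366.9 173.5] cen [ 0.598  -0.2054] rect [ 597.1 -205.3] [89.8  7.5] 1.5
122 cent px [336.8 
[... 1808 characters left out ...]
 227.3] cen [0.7304 0.1697] rect [730.4 170.5] [58.   3.5] 81.7
top plates y,o,then bright
266 cent px [194.1 187.4] cen [0.5778 0.2158] rect [582.6 225.7] [60.2 63.2] 82.4
132 cent px [245.8 185. ] cen [0.58   0.0887] rect [581.4  88.3] [44.2 39.9] 43.4
145 cent px [218.3 191.3] cen [0.5663 0.1563] rect [572.8 154.6] [57.6 61.7] 82.3
red
163 cent px [141.6 180. ] cen [0.5973 0.3415] rect [597.9 341.3] [11.9 90.1] 82.2
pinion/piston/white plate tops
1967 cent px [211.6 188.8] cen [0.5609 0.1621] rect [567.6 178.7] [278.4  86.3] 82.4
24 cent px [195.1 187. ] cen [0.5663 0.2003] rect [566.3 199.8] [ 7.4 18.6] 72.3
44 cent px [214.1 185.9] cen [0.5676 0.1564] rect [567.3 155.5] [16.4 14.2] 88.3
```

```bash
python3 - <<'E'
from m import *
a,b=load("scene0.npz"),load("top0.npz")
c1=cv2.resize(a.im[148:192,400:440,::-1],(400,440),interpolation=cv2.INTER_CUBIC);c2=cv2.resize(b.im[166:196,140:174,::-1],(400,440*0+353),interpolation=cv2.INTER_CUBIC)
o=np.zeros((440,800,3),np.uint8);o[:,:400]=c1;o[:353,400:]=c2;cv2.imwrite("pics/nut.png",o)
for v,uv in((a,(408,160)),(b,(148,175)),(b,(162,185)),(a,(413,175))): print(v.hsv[uv[1],uv[0]])
E
```

```text
[106 153 118]
[107 151 165]
[108 146 143]
[105 152 153]
```

```bash
sleep 1
```

```text
(no output)
```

View pics/nut.png

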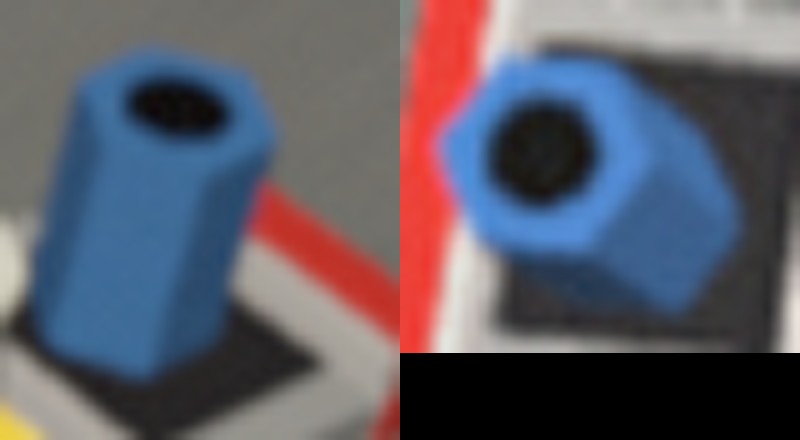

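Picks (average of the two views): nut (0.586,0.2985), piston (0.577,0.2275), pinion (0.5655,0.1555), bush (0.5675,0.083). The measured tops are within 1.5 mm of the stated heights. Carrier pockets from the red end: (0.6003,-0.3139), (0.5974,-0.2420), (0.5946,-0.1700), (0.5917,-0.0981).

Possible mix-ups and choices: the small bush at top px (287,213) and the turquoise pinion at (185,260) are rejected. The crops confirm the four parts on the plates.

First I turn the tool so the jaws open across the row.

Request:
play_rows(commands=[[0, 0, 8, 0, 0, 0, 1], [0, 0, 8, 0, 0, 0, 1], [0, 0, 8, 0, 0, 0, 1], [0, 0, 8, 0, 0, 0, 1], [0, 0, 8, 0, 0, 0, 1], [0, 0, 8, 0, 0, 0, 1], [0, 0, 8, 0, 0, 0, 1], [0, 0, 8, 0, 0, 0, 1], [0, 0, 8, 0, 0, 0, 1], [0, 0, 8, 0, 0, 0, 1]], force=25)

```text
t: 1.1
eef_pos: [0.155, 0.6036, 0.2243]
orientation: [2.359, 2.068, -0.012]
force: [0.4, -0.2, 0.6]
finger_gap: 0.0953
```

```bash
cat > go.py <<'E'
import sys
from bench import *
import numpy as np
from scipy.spatial.transform import Rotation as Ro
x,y,z,yaw=map(float,sys.argv[1:5])
s=observe();R=Ro.from_rotvec(s["orientation"])
c,q=np.cos(np.radians(yaw)),np.sin(np.radians(yaw))
Rt=Ro.from_matrix(np.array([[-q,c,0],[c,q,0],[0,0,-1]]).T if False else np.c_[[-q,c,0],[c,q,0],[0,0,-1]])
w=np.array([x,y,z])-s["eef_pos"]
print("t",round(s["t"],2),"pos",s["eef_pos"].round(4),"gap",round(s["finger_gap"],4),"F",s["force"].round(1))
print("turn deg (tool)",(R.inv()*Rt).as_rotvec(degrees=True).round(2))
print("shift now-axes mm",(R.inv().apply(w)*1000).round(1)," after-turn axes",(Rt.inv().apply(w)*1000).round(1))
E
python3 go.py .5863 .2985 .1 -4
```

```text
t 1.1 pos [0.155  0.6036 0.2243] gap 0.0953 F [ 0.4 -0.2  0.6]
turn deg (tool) [-0.13  0.49 -3.52]
shift now-axes mm [-244.9  467.7  125.5]  after-turn axes [-274.3  451.5  124.3]
```

Request:
play_rows(commands=[[0, 0, -3.5, 0, 0, 0, 1], [0, 0, 0, -21, 35, 0, 1], [0, 0, 0, -21, 35, 0, 1], [0, 0, 0, -21, 35, 0, 1], [0, 0, 0, -21, 35, 0, 1], [0, 0, 0, -21, 35, 0, 1], [0, 0, 0, -21, 35, 0, 1], [0, 0, 0, -21, 35, 0, 1], [0, 0, 0, -21, 35, 0, 1], [0, 0, 0, -21, 35, 0, 1], [0, 0, 0, -21, 35, 0, 1], [0, 0, 0, -21, 35, 0, 1], [0, 0, 0, -21, 35, 0, 1], [0, 0, 0, -21, 31, 0, 1], [0, 0, 0, 0, 0, 0, 1]])

```text
t: 2.6
eef_pos: [0.5992, 0.2845, 0.2199]
orientation: [2.296, 2.138, -0.025]
force: [-1.7, 0.3, 0.3]
finger_gap: 0.0953
```

```bash
python3 go.py .5863 .2985 .12 -4
```

```text
t 2.6 pos [0.5992 0.2845 0.2199] gap 0.0953 F [-1.7  0.3  0.3]
turn deg (tool) [-0.47  0.83 -0.09]
shift now-axes mm [ 14.5 -13.1  99.8]  after-turn axes [ 13.1 -13.9  99.9]
```

Request:
play_rows(commands=[[-0.5, 0.8, 0, 14, -13.5, 0, 1], [0, 0, 0, 0, 0, 20, 1], [0, 0, 0, 0, 0, 30, 1], [0, 0, 0, 0, 0, 30, 1], [0, 0, 0, 0, 0, 14, 1], [0, 0, 0, 0, 0, 0, 1]])

```text
t: 3.2
eef_pos: [0.5785, 0.3069, 0.1228]
orientation: [-2.295, -2.143, -0.004]
force: [-0.4, 1.0, 0.5]
finger_gap: 0.0953
```

```bash
python3 go.py .5863 .2985 .046 -4
```

```text
t 3.2 pos [0.5785 0.3069 0.1228] gap 0.0953 F [-0.4  1.   0.5]
turn deg (tool) [ 0.02 -0.2   0.08]
shift now-axes mm [-8.1  8.3 76.8]  after-turn axes [-7.8  8.4 76.8]
```

Request:
play_rows(commands=[[0, 0, 0, 0, 0, 0, 1], [0, 0, 0, 0, 0, 0, 1]])

```text
t: 3.4
eef_pos: [0.5768, 0.3091, 0.1241]
orientation: [-2.292, -2.145, -0.006]
force: [0.6, -0.1, 0.2]
finger_gap: 0.0951
```

```bash
python3 go.py .5863 .2985 .046 -4
```

```text
t 3.4 pos [0.5768 0.3091 0.1241] gap 0.0951 F [ 0.6 -0.1  0.2]
turn deg (tool) [ 0.04 -0.24  0.2 ]
shift now-axes mm [-10.2  10.1  78. ]  after-turn axes [-9.9 10.2 78.1]
```

Request:
play_rows(commands=[[0, 0, 0, -10, 10, 0, 1], [0, 0, 0, 0, 0, 0, 1], [0, 0, 0, 0, 0, 0, 1]])

```text
t: 3.7
eef_pos: [0.5874, 0.2983, 0.1267]
orientation: [-2.293, -2.146, -0.012]
force: [-0.3, -1.0, -0.7]
finger_gap: 0.0955
```

```bash
python3 go.py .5863 .2985 .046 -4
```

```text
t 3.7 pos [0.5874 0.2983 0.1267] gap 0.0955 F [-0.3 -1.  -0.7]
turn deg (tool) [ 0.25 -0.35  0.23]
shift now-axes mm [-0.3 -1.5 80.6]  after-turn axes [ 0.2 -1.1 80.7]
```

Request:
play_rows(commands=[[0.2, -0.3, 0.2, 0, -1, 20, 1], [0, 0, 0, 0, 0, 25, 1], [0, 0, 0, 0, 0, 20, 1], [0, 0, 0, 0, 0, 8, 1], [0, 0, 0, 0, 0, 0, 1]])

```text
t: 4.2
eef_pos: [0.5887, 0.2978, 0.0541]
orientation: [2.299, 2.139, 0.009]
force: [-0.4, 0.2, 0.1]
finger_gap: 0.095
```

```bash
python3 go.py .5863 .2985 .046 -4
```

```text
t 4.2 pos [0.5887 0.2978 0.0541] gap 0.095 F [-0.4  0.2  0.1]
turn deg (tool) [ 0.31 -0.17 -0.13]
shift now-axes mm [ 0.5 -2.5  8.1]  after-turn axes [ 0.5 -2.5  8.1]
```

Request:
play_rows(commands=[[0.3, -0.2, 0, 0, -2, 8, 1], [0, 0, 0, 0, 0, 0, 1]])

```text
t: 4.4
eef_pos: [0.5872, 0.2981, 0.0469]
orientation: [2.3, 2.139, 0.001]
force: [0.0, -0.5, -0.5]
finger_gap: 0.0951
```

```bash
cat > look.py <<'E'
import sys
from bench import *
from h import *
d=get_image(sys.argv[1]);v=V(d);np.savez(sys.argv[2]+".npz",**d)
x0,y0,x1,y1=map(int,sys.argv[3:7]);crop(v,x0,y0,x1,y1,float(sys.argv[7]),f"pics/{sys.argv[2]}.png")
E
python3 look.py scene s1 300 60 480 220 4; python3 go.py .5863 .2985 .046 -4
```

```text
t 4.45 pos [0.5877 0.2982 0.0476] gap 0.0954 F [1.4 0.4 0.8]
turn deg (tool) [ 0.13 -0.02 -0.14]
shift now-axes mm [ 0.2 -1.4  1.6]  after-turn axes [ 0.2 -1.4  1.6]
```

```bash
sleep 1
```

```text
(no output)
```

View pics/s1.png

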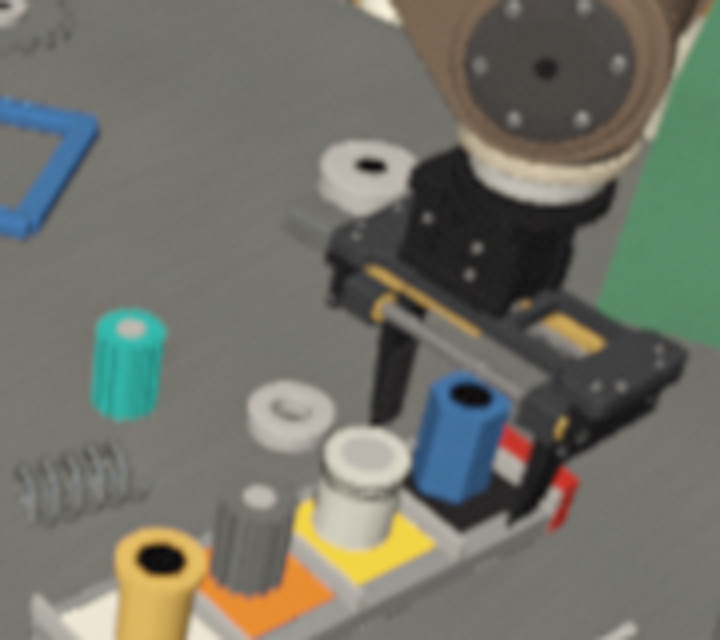

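The fingers at crop px (390,400) and (530,500) straddle the nut at (460,440), clear of the piston. I'll close on it.

Request:
play_rows(commands=[[0, 0, 0, 0, 0, 1.5, -1], [0, 0, 0, 0, 0, 0.5, -1], [0, 0, 0, 0, 0, 0.5, -1], [0, 0, 0, 0, 0, 0.5, -1], [0, 0, 0, 0, 0, 0.5, -1], [0, 0, 0, 0, 0, 0, -1], [0, 0, 0, 0, 0, 0, -1], [0, 0, 0, 0, 0, 0, -1]], force=25)

```text
t: 5.25
eef_pos: [0.588, 0.2985, 0.0459]
orientation: [2.299, 2.138, 0.006]
force: [-0.9, 0.2, 0.3]
finger_gap: 0.0378
```

```bash
python3 go.py .6003 -.3139 .16 2.3
```

```text
t 5.25 pos [0.588  0.2985 0.0459] gap 0.0378 F [-0.9  0.2  0.3]
turn deg (tool) [ 0.23 -0.07 -6.44]
shift now-axes mm [-609.8   56.9 -114.7]  after-turn axes [-612.4  -12.3 -114.1]
```

Request:
play_rows(commands=[[0, 0, 0, 0, 0, -12, -1], [0, 0, 0, 0, 0, -25, -1], [0, 0, 0, 0, 0, -30, -1], [0, 0, 0, 0, 0, -30, -1], [0, 0, 0, 0, 0, -12, -1], [0, 0, -6.4, -20, 0, 0, -1], [0, 0, 0, -40, 0, 0, -1], [0, 0, 0, -40, 0, 0, -1], [0, 0, 0, -40, 0, 0, -1], [0, 0, 0, -40, 0, 0, -1], [0, 0, 0, -40, 0, 0, -1], [0, 0, 0, -40, 0, 0, -1], [0, 0, 0, -40, 0, 0, -1], [0, 0, 0, -40, 0, 0, -1], [0, 0, 0, -40, 0, 0, -1], [0, 0, 0, -40, 0, 0, -1], [0, 0, 0, -40, 0, 0, -1], [0, 0, 0, -40, 0, 0, -1], [0, 0, 0, -40, 0, 0, -1], [0, 0, 0, -20, 0, 0, -1]])

```text
t: 7.25
eef_pos: [0.608, -0.2801, 0.1563]
orientation: [-2.164, -2.275, -0.001]
force: [0.1, 0.9, -2.8]
finger_gap: 0.038
```

```bash
python3 go.py .6003 -.3139 .1 2.3
```

```text
t 7.25 pos [ 0.608  -0.2801  0.1563] gap 0.038 F [ 0.1  0.9 -2.8]
turn deg (tool) [-0.03 -0.1   0.56]
shift now-axes mm [-33.5  -9.4  56.2]  after-turn axes [-33.4  -9.1  56.3]
```

Request:
play_rows(commands=[[0, 0, 0.5, -20, -6, 0, -1], [0, 0, 0, -6, -3, 0, -1], [0, 0, 0, 0, 0, 0, -1], [0, 0, 0, 0, 0, 0, -1], [0, 0, 0, 0, 0, 0, -1]])

```text
t: 7.75
eef_pos: [0.5993, -0.3072, 0.1544]
orientation: [-2.174, -2.261, -0.001]
force: [-0.2, 0.9, -3.2]
finger_gap: 0.0382
```

```bash
python3 go.py .6003 -.3139 .1 2.3
```

```text
t 7.75 pos [ 0.5993 -0.3072  0.1544] gap 0.0382 F [-0.2  0.9 -3.2]
turn deg (tool) [-0.16 -0.23 -0.05]
shift now-axes mm [-6.9  0.9 54.4]  after-turn axes [-6.7  0.7 54.4]
```

Request:
play_rows(commands=[[-0.2, -0.2, 0, -6.7, 1.5, 0, -1], [0, 0, 0, 0, 0, 20, -1], [0, 0, 0, 0, 0, 30, -1], [0, 0, 0, 0, 0, 25, -1], [0, 0, 0, 0, 0, 10, -1], [0, 0, 0, 0, 0, 3, -1], [0, 0, 0, 0, 0, 0, -1], [0, 0, 0, 0, 0, 0, -1]])

```text
t: 8.55
eef_pos: [0.6054, -0.3121, 0.0675]
orientation: [2.165, 2.266, 0.004]
force: [-0.8, -0.1, -2.0]
finger_gap: 0.0377
```

```bash
python3 go.py .601 -.3139 .043 2.3; python3 look.py scene s2 80 150 320 390 3
```

```text
t 8.55 pos [ 0.6054 -0.3121  0.0675] gap 0.0377 F [-0.8 -0.1 -2. ]
turn deg (tool) [0.41 0.23 0.31]
shift now-axes mm [-1.5 -4.7 24.5]  after-turn axes [-1.6 -4.5 24.5]
```

```bash
sleep 1
```

```text
(no output)
```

View pics/s2.png

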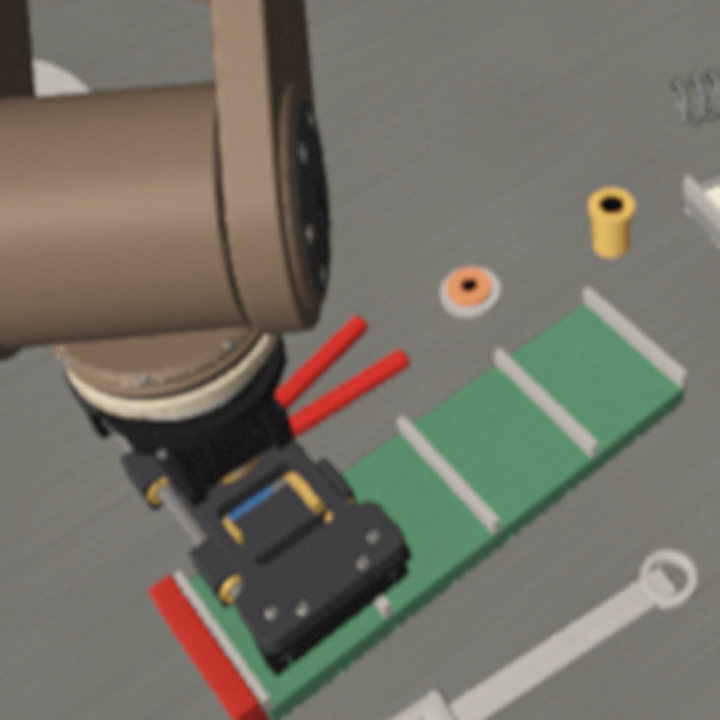

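The gripper is over the pocket at the red end. I'll lower and correct.

Request:
play_rows(commands=[[0.4, 0.2, 0.3, -1.5, -4.5, 4, -1], [0, 0, 0, 0, 0, 8, -1], [0, 0, 0, 0, 0, 4, -1], [0, 0, 0, 0, 0, 0.5, -1], [0, 0, 0, 0, 0, 0.5, -1]])

```text
t: 9.1
eef_pos: [0.6013, -0.3147, 0.0514]
orientation: [2.175, 2.263, 0.0]
force: [-0.7, 0.5, -3.9]
finger_gap: 0.038
```

```bash
python3 go.py .601 -.3139 .043 2.3
```

```text
t 9.1 pos [ 0.6013 -0.3147  0.0514] gap 0.038 F [-0.7  0.5 -3.9]
turn deg (tool) [ 0.13  0.13 -0.04]
shift now-axes mm [ 0.8 -0.3  8.4]  after-turn axes [ 0.8 -0.2  8.4]
```

Request:
play_rows(commands=[[0.1, 0.1, 0, 0.8, 0, 5, -1], [0, 0, 0, 0, -0.5, 3, -1], [0, 0, 0, 0, 0, 1, -1], [0, 0, 0, 0, 0, 0.5, -1]])

```text
t: 9.5
eef_pos: [0.6008, -0.3139, 0.0418]
orientation: [2.176, 2.265, 0.0]
force: [-4.1, 1.8, 10.0]
finger_gap: 0.0379
```

```bash
python3 go.py .601 -.3139 .043 2.3
```

```text
t 9.5 pos [ 0.6008 -0.3139  0.0418] gap 0.0379 F [-4.1  1.8 10. ]
turn deg (tool) [ 0.03  0.03 -0.02]
shift now-axes mm [-0.   0.2 -1.2]  after-turn axes [-0.   0.2 -1.2]
```

Contact at z = 0.042 with 10 N. Release and go up.

Request:
play_rows(commands=[[0, 0, 0, 0, 0, -0.3, 1], [0, 0, 0, 0, 0, 0, 1], [0, 0, 0, 0, 0, 0, 1], [0, 0, 0, 0, 0, 0, 1], [0, 0, 0, 0, 0, 0, 1], [0, 0, 0, 0, 0, -10, 1], [0, 0, 0, 0, 0, -25, 1], [0, 0, 0, 0, 0, -35, 1], [0, 0, 0, 0, 0, -35, 1], [0, 0, 0, 20, 0, -10, 1], [0, 0, 0, 40, 0, 0, 1], [0, 0, 0, 40, 0, 0, 1], [0, 0, 0, 40, 0, 0, 1], [0, 0, 0, 40, 0, 0, 1], [0, 0, 0, 40, 0, 0, 1], [0, 0, 0, 40, 0, 0, 1], [0, 0, 0, 40, 0, 0, 1], [0, 0, 0, 40, 0, 0, 1], [0, 0, 0, 40, 0, 0, 1], [0, 0, 0, 20, 0, 0, 1]])

```text
t: 11.5
eef_pos: [0.5793, 0.1051, 0.1645]
orientation: [2.179, 2.26, 0.001]
force: [-0.0, -0.3, 0.2]
finger_gap: 0.095
```

```bash
python3 go.py .578 .2275 .1 -7.7;  python3 look.py scene s3 120 200 320 390 3.5;python3 look.py top t3 290 140 450 210 4
```

```text
t 11.5 pos [0.5793 0.1051 0.1645] gap 0.095 F [-0.  -0.3  0.2]
turn deg (tool) [0.12 0.06 9.78]
shift now-axes mm [122.4   3.   64.4]  after-turn axes [121.1 -17.7  64.5]
```

```bash
sleep 1
```

```text
(no output)
```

View pics/s3.png

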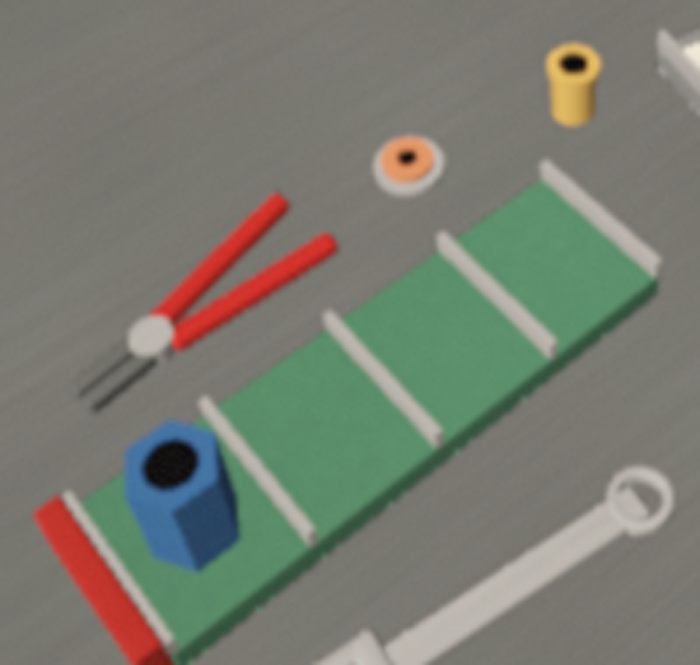

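View pics/t3.png

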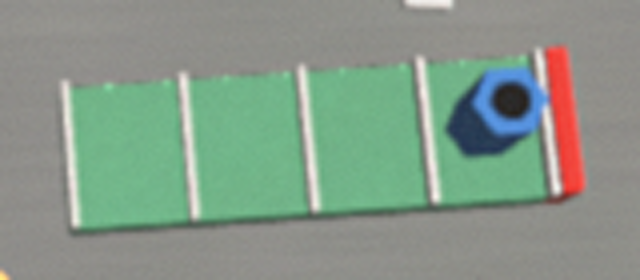

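The nut stands upright in the red-end pocket, at scene crop (180,500) and top crop (512,100). Now to measure its position there.

```bash
python3 - <<'E'
from m import *
a,b=load("s3.npz"),load("t3.npz")
ma,ca,_=big(mask(a,(0,0,0),(180,255,45),(150,315,185,350)));mb,cb,_=big(mask(b,(0,0,0),(180,255,50),(408,155,428,175)))
print(ca,cb,tri(a,ca,b,cb), a.plane(ca,.078),b.plane(cb,.078))
E
```

```text
[168.28461538 332.4       ] [417.4        164.82222222] (array([ 0.60205014, -0.31149803,  0.0807688 ]), np.float64(0.0015865801610240285)) [[ 0.59993573 -0.31188732  0.078     ]] [[ 0.60313415 -0.311734    0.078     ]]
```

Request:
play_rows(commands=[[0, 0, 8, 30, -4, 0, 1], [0, 0, 1.7, 40, -6, 0, 1], [0, 0, 0, 30, -5, 0, 1], [0, 0, 0, 10, 0, 0, 1], [0, 0, 0, 0, 0, 0, 1], [0, 0, 0, 0, 0, 0, 1], [0, 0, 0, 0, 0, 0, 1]])

```text
t: 12.3
eef_pos: [0.5711, 0.2144, 0.1637]
orientation: [2.369, 2.061, -0.003]
force: [0.4, 0.4, 0.2]
finger_gap: 0.0952
```

```bash
python3 go.py .578 .2275 .1 -7.7
```

```text
t 12.3 pos [0.5711 0.2144 0.1637] gap 0.0952 F [0.4 0.4 0.2]
turn deg (tool) [ 0.02  0.15 -0.26]
shift now-axes mm [14.1  5.  63.7]  after-turn axes [13.9  5.1 63.7]
```

Nut is about 1–2 mm off centre (+x, +y), which is fine. I'll bias the later placings by about -1.4 mm in y and skip the x addition. Piston next.

Request:
play_rows(commands=[[0, 0.1, -0.2, 14, 5, 0, 1], [0, 0, 0, 0, 0, 15, 1], [0, 0, 0, 0, 0, 25, 1], [0, 0, 0, 0, 0, 20, 1], [0, 0, 0, 0, 0, 4, 1], [0, 0, 0, 0, 0, 1, 1], [0, 0, 0, 0, 0, 1, 1]])

```text
t: 13.0
eef_pos: [0.583, 0.2266, 0.0977]
orientation: [2.37, 2.058, 0.006]
force: [0.7, 0.2, 0.5]
finger_gap: 0.0949
```

```bash
python3 go.py .578 .2275 .046 -7.7
```

```text
t 13.0 pos [0.583  0.2266 0.0977] gap 0.0949 F [0.7 0.2 0.5]
turn deg (tool) [ 0.25 -0.08 -0.36]
shift now-axes mm [ 0.1 -5.3 51.6]  after-turn axes [ 0.2 -5.1 51.7]
```

Request:
play_rows(commands=[[0.2, 0, -0.3, 0, -5, 15, 1], [0, 0, 0, 0, -0.5, 20, 1], [0, 0, 0, 0, -0.5, 10, 1], [0, 0, 0, 0, 0, 2, 1], [0, 0, 0, 0, 0, 1, 1], [0, 0, 0, 0, 0, 1, 1]])

```text
t: 13.6
eef_pos: [0.5805, 0.2283, 0.0528]
orientation: [2.364, 2.063, 0.015]
force: [0.5, 0.1, -1.1]
finger_gap: 0.0949
```

```bash
python3 go.py .578 .2275 .045 -7.7
```

```text
t 13.6 pos [0.5805 0.2283 0.0528] gap 0.0949 F [ 0.5  0.1 -1.1]
turn deg (tool) [ 0.51 -0.28 -0.08]
shift now-axes mm [-1.2 -2.4  7.8]  after-turn axes [-1.2 -2.3  7.8]
```

Request:
play_rows(commands=[[0.5, -0.3, 0, -1, -2.4, 6, 1], [0, 0, 0, 0, 0, 2.5, 1], [0, 0, 0, 0, 0, 0.5, 1]])

```text
t: 13.9
eef_pos: [0.5784, 0.2278, 0.0444]
orientation: [2.366, 2.065, 0.001]
force: [-0.7, 0.2, 0.3]
finger_gap: 0.0948
```

```bash
python3 go.py .578 .2275 .045 -7.7
```

```text
t 13.9 pos [0.5784 0.2278 0.0444] gap 0.0948 F [-0.7  0.2  0.3]
turn deg (tool) [ 0.07  0.   -0.08]
shift now-axes mm [-0.3 -0.4 -0.6]  after-turn axes [-0.3 -0.4 -0.6]
```

Request:
play_rows(commands=[[0, 0, 0, 0, 0, 0.3, -1], [0, 0, 0, 0, 0, 0.3, -1], [0, 0, 0, 0, 0, 0.3, -1], [0, 0, 0, 0, 0, 0.3, -1], [0, 0, 0, 0, 0, 0, -1], [0, 0, 0, 0, 0, 0, -1]])

```text
t: 14.5
eef_pos: [0.5785, 0.2278, 0.0433]
orientation: [2.366, 2.065, 0.002]
force: [0.5, -0.8, -0.1]
finger_gap: 0.0525
```

```bash
python3 go.py .5974 -.2434 .16 2.3
```

```text
t 14.5 pos [0.5785 0.2278 0.0433] gap 0.0525 F [ 0.5 -0.8 -0.1]
turn deg (tool) [  0.09   0.   -10.08]
shift now-axes mm [-464.3   82.7 -116.6]  after-turn axes [-471.6   -0.  -116.7]
```

Gap is 52.5 mm, so the fingers are still closing.

Request:
play_rows(commands=[[0, 0, 0, 0, 0, 0, -1], [0, 0, 0, 0, 0, 0, -1], [0, 0, 0, 0, 0, 0, -1]])

```text
t: 14.8
eef_pos: [0.5784, 0.2278, 0.0433]
orientation: [2.366, 2.065, 0.001]
force: [-0.5, 0.4, -0.8]
finger_gap: 0.0436
```

```bash
python3 go.py .5974 -.2434 .16 2.3
```

```text
t 14.8 pos [0.5784 0.2278 0.0433] gap 0.0436 F [-0.5  0.4 -0.8]
turn deg (tool) [ 7.000e-02  1.000e-02 -1.008e+01]
shift now-axes mm [-464.3   82.8 -116.6]  after-turn axes [-4.716e+02  1.000e-01 -1.167e+02]
```

Request:
play_rows(commands=[[0, 0, 0, 0, 0, -12, -1], [0, 0, 0, 0, 0, -25, -1], [0, 0, 0, 0, 0, -30, -1], [0, 0, 0, 0, 0, -30, -1], [0, 0, -5, 0, 0, -12, -1], [0, 0, -5, -20, 0, 0, -1], [0, 0, 0, -40, 0, 0, -1], [0, 0, 0, -40, 0, 0, -1], [0, 0, 0, -40, 0, 0, -1], [0, 0, 0, -40, 0, 0, -1], [0, 0, 0, -40, 0, 0, -1], [0, 0, 0, -40, 0, 0, -1], [0, 0, 0, -40, 0, 0, -1], [0, 0, 0, -40, 0, 0, -1], [0, 0, 0, -40, 0, 0, -1], [0, 0, 0, -40, 0, 0, -1], [0, 0, 0, -20, 0, 0, -1], [0, 0, 0, -5, 0, 0, -1], [0, 0, 0, 0, 0, 0, -1], [0, 0, 0, 0, 0, 0, -1]])

```text
t: 16.8
eef_pos: [0.5967, -0.2324, 0.1722]
orientation: [2.16, 2.269, 0.01]
force: [-1.3, 0.5, -2.1]
finger_gap: 0.0437
```

```bash
python3 go.py .5974 -.2434 .06 2.3
```

```text
t 16.8 pos [ 0.5967 -0.2324  0.1722] gap 0.0437 F [-1.3  0.5 -2.1]
turn deg (tool) [0.62 0.1  0.51]
shift now-axes mm [-10.8  -1.1 112.2]  after-turn axes [-11.    0.2 112.2]
```

Request:
play_rows(commands=[[0.6, 0.1, 0.5, -11, 0, 0, -1], [0, 0, 0, 0, 0, 20, -1], [0, 0, 0, 0, 0, 30, -1], [0, 0, 0, 0, 0, 30, -1], [0, 0, 0, 0, -2, 18, -1], [0, 0, 0, 0, -1, 6, -1], [0, 0, 0, 0, 0, 1, -1], [0, 0, 0, 0, 0, 1, -1]])

```text
t: 17.6
eef_pos: [0.5974, -0.2401, 0.0661]
orientation: [2.168, 2.271, -0.001]
force: [-0.1, 0.5, -1.1]
finger_gap: 0.0437
```

```bash
python3 go.py .5974 -.2434 .04 2.3
```

```text
t 17.6 pos [ 0.5974 -0.2401  0.0661] gap 0.0437 F [-0.1  0.5 -1.1]
turn deg (tool) [0.07 0.1  0.36]
shift now-axes mm [-3.3 -0.1 26.1]  after-turn axes [-3.3 -0.1 26.1]
```

Request:
play_rows(commands=[[0, 0.1, 0.3, -3.3, 0, 6, -1], [0, 0, 0, 0, 0, 8, -1], [0, 0, 0, 0, -0.5, 5, -1], [0, 0, 0, 0, 0, 0.5, -1], [0, 0, 0, 0, 0, 0.5, -1]])

```text
t: 18.1
eef_pos: [0.5982, -0.2443, 0.047]
orientation: [2.172, 2.263, 0.003]
force: [0.1, 0.6, -2.0]
finger_gap: 0.0439
```

```bash
python3 go.py .5974 -.2434 .0395 2.3
```

```text
t 18.1 pos [ 0.5982 -0.2443  0.047 ] gap 0.0439 F [ 0.1  0.6 -2. ]
turn deg (tool) [0.26 0.11 0.04]
shift now-axes mm [ 0.9 -0.8  7.5]  after-turn axes [ 0.9 -0.8  7.5]
```

Request:
play_rows(commands=[[0.2, 0.1, 0, 0.8, -0.8, 5, -1], [0, 0, 0, 0, 0, 2.5, -1], [0, 0, 0, 0, 0, 0.5, -1], [0, 0, 0, 0, 0, 0, -1]])

```text
t: 18.5
eef_pos: [0.5976, -0.2436, 0.0394]
orientation: [2.174, 2.265, 0.001]
force: [-0.3, -0.7, -1.5]
finger_gap: 0.0437
```

```bash
python3 go.py .5974 -.2434 .0395 2.3
```

```text
t 18.5 pos [ 0.5976 -0.2436  0.0394] gap 0.0437 F [-0.3 -0.7 -1.5]
turn deg (tool) [0.09 0.03 0.05]
shift now-axes mm [ 0.2 -0.2 -0.1]  after-turn axes [ 0.2 -0.2 -0.1]
```

Request:
play_rows(commands=[[0, 0, 0, 0, 0, 1, -1], [0, 0, 0, 0, 0, 0.7, -1], [0, 0, 0, 0, 0, 0, -1]])

```text
t: 18.8
eef_pos: [0.5977, -0.2436, 0.0395]
orientation: [2.174, 2.265, 0.001]
force: [0.1, -1.3, -2.0]
finger_gap: 0.0434
```

Request:
play_rows(commands=[[0, 0, 0, 0, 0, 2, -1], [0, 0, 0, 0, 0, 1, -1]])

```text
t: 19.0
eef_pos: [0.5978, -0.2437, 0.0393]
orientation: [2.173, 2.265, 0.002]
force: [-3.5, 2.3, 6.8]
finger_gap: 0.0438
```

Contact. Release, rise, and go back.

Request:
play_rows(commands=[[0, 0, 0, 0, 0, -0.3, 1], [0, 0, 0, 0, 0, 0, 1], [0, 0, 0, 0, 0, 0, 1], [0, 0, 0, 0, 0, 0, 1], [0, 0, 0, 0, 0, 0, 1], [0, 0, 0, 0, 0, -10, 1], [0, 0, 0, 0, 0, -25, 1], [0, 0, 0, 0, 0, -35, 1], [0, 0, 0, 0, 0, -35, 1], [0, 0, 5, 20, 0, -10, 1], [0, 0, 5, 40, 0, 0, 1], [0, 0, 0, 40, -6, 0, 1], [0, 0, 0, 40, -6, 0, 1], [0, 0, 0, 40, -6, 0, 1], [0, 0, 0, 40, -6, 0, 1], [0, 0, 0, 40, -6, 0, 1], [0, 0, 0, 40, -6, 0, 1], [0, 0, 0, 40, -6, 0, 1], [0, 0, 0, 20, 0, 0, 1], [0, 0, 0, 0, 0, 0, 1]])

```text
t: 21.0
eef_pos: [0.5998, 0.1318, 0.1686]
orientation: [2.367, 2.049, 0.013]
force: [-1.6, 0.7, -0.7]
finger_gap: 0.0954
```

```bash
python3 go.py .567 .1555 .1 -7.7;  python3 look.py scene s4 120 200 320 390 3.5;python3 look.py top t4 290 140 450 210 4; python3 - <<'E'
from m import *
a,b=load("s4.npz"),load("t4.npz")
for n,v in(("s",a),("t",b)):
    C=v.cloud().reshape(-1,3)
    for nm,x,y in(("nut",.6003,-.3139),("pis",.5974,-.2420)):
        k=C[(np.hypot(C[:,0]-x,C[:,1]-y)<.034)&(C[:,2]>.05)&(C[:,2]<.1)]
        zt=np.percentile(k[:,2],95);t=k[k[:,2]>zt-.006];print(n,nm,zt.round(4),((t.max(0)+t.min(0))/2).round(4),np.ptp(t,axis=0).round(3))
E
```

```text
t 21.0 pos [0.5998 0.1318 0.1686] gap 0.0954 F [-1.6  0.7 -0.7]
turn deg (tool) [ 0.78  0.06 -0.55]
shift now-axes mm [ 18.8 -36.8  68. ]  after-turn axes [ 19.  -35.7  68.6]
s nut 0.0782 [ 0.5997 -0.3122  0.0761] [0.04  0.043 0.007]
s pis 0.0703 [ 0.5969 -0.2444  0.0682] [0.044 0.043 0.008]
t nut 0.0806 [ 0.6034 -0.3107  0.0782] [0.038 0.042 0.007]
t pis 0.0726 [ 0.6004 -0.242   0.0712] [0.042 0.042 0.009]
```

```bash
sleep 1
```

```text
(no output)
```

View pics/s4.png

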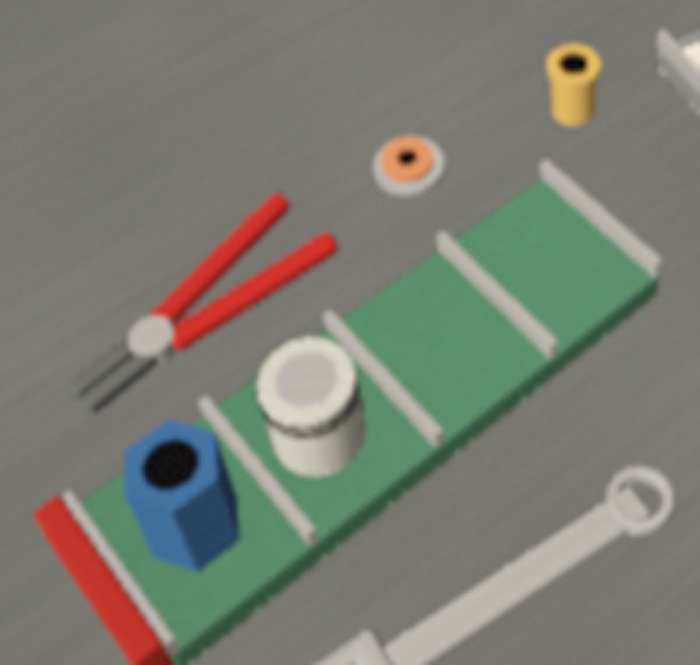

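Piston is upright in pocket 2, within ~1.5 mm of centre. Pinion next.

Request:
play_rows(commands=[[0.7, 0, -0.5, 15, -28, 0, 1], [0, 0, 0, 2, -4, 0, 1], [0, 0, 0, 0, 0, 0, 1], [0, 0, 0, 0, 0, 0, 1]])

```text
t: 21.5
eef_pos: [0.5707, 0.1466, 0.1688]
orientation: [2.371, 2.057, -0.001]
force: [-0.1, 0.2, 0.8]
finger_gap: 0.0954
```

```bash
python3 go.py .567 .1555 .06 -7.7
```

```text
t 21.5 pos [0.5707 0.1466 0.1688] gap 0.0954 F [-0.1  0.2  0.8]
turn deg (tool) [ 0.09  0.11 -0.41]
shift now-axes mm [  8.5  -5.1 108.7]  after-turn axes [  8.3  -4.8 108.8]
```

Request:
play_rows(commands=[[0, 0.1, -0.4, 8.3, -4.8, 0, 1], [0, 0, 0, 0, 0, 15, 1], [0, 0, 0, 0, 0, 25, 1], [0, 0, 0, 0, 0, 25, 1], [0, 0, 0, 0, -2, 15, 1], [0, 0, 0, 0, -1, 5, 1], [0, 0, 0, 0, 0, 1, 1], [0, 0, 0, 0, 0, 1, 1]])

```text
t: 22.3
eef_pos: [0.5675, 0.155, 0.0803]
orientation: [2.366, 2.061, 0.009]
force: [-1.0, -0.5, 0.7]
finger_gap: 0.0952
```

```bash
python3 go.py .567 .1555 .046 -7.7
```

```text
t 22.3 pos [0.5675 0.155  0.0803] gap 0.0952 F [-1.  -0.5  0.7]
turn deg (tool) [ 0.37 -0.1  -0.18]
shift now-axes mm [ 0.4 -0.8 34.3]  after-turn axes [ 0.5 -0.5 34.3]
```

Request:
play_rows(commands=[[0.3, -0.1, -0.2, 0, -0.5, 10, 1], [0, 0, 0, 0, 0, 14, 1], [0, 0, 0, 0, -0.5, 8, 1], [0, 0, 0, 0, 0, 2, 1], [0, 0, 0, 0, 0, 1, 1]])

```text
t: 22.8
eef_pos: [0.5674, 0.1552, 0.0437]
orientation: [2.364, 2.066, 0.004]
force: [-0.2, -1.0, 0.4]
finger_gap: 0.0953
```

```bash
python3 go.py .567 .1555 .046 -7.7
```

```text
t 22.8 pos [0.5674 0.1552 0.0437] gap 0.0953 F [-0.2 -1.   0.4]
turn deg (tool) [ 0.18 -0.03  0.03]
shift now-axes mm [ 0.2 -0.5 -2.3]  after-turn axes [ 0.2 -0.5 -2.3]
```

Good enough (tips at ~30 mm). Close.

Request:
play_rows(commands=[[0, 0, 0, 0, 0, -0.5, -1], [0, 0, 0, 0, 0, 0, -1], [0, 0, 0, 0, 0, 0, -1], [0, 0, 0, 0, 0, 0, -1], [0, 0, 0, 0, 0, 0, -1], [0, 0, 0, 0, 0, 0, -1], [0, 0, 0, 0, 0, 0, -1], [0, 0, 0, 0, 0, 0, -1], [0, 0, 0, 0, 0, 0, -1], [0, 0, 0, 0, 0, 0, -1]])

```text
t: 23.8
eef_pos: [0.5675, 0.1553, 0.0452]
orientation: [2.363, 2.066, 0.005]
force: [0.6, -0.3, 1.1]
finger_gap: 0.0398
```

```bash
python3 go.py .594 -.1705 .16 2.3
```

```text
t 23.8 pos [0.5675 0.1553 0.0452] gap 0.0398 F [ 0.6 -0.3  1.1]
turn deg (tool) [ 0.23 -0.03 -9.97]
shift now-axes mm [-319.3   70.2 -114.8]  after-turn axes [-326.6   13.4 -114.8]
```

Request:
play_rows(commands=[[0, 0, 0, 0, 0, -12, -1], [0, 0, 0, 0, 0, -25, -1], [0, 0, 0, 0, 0, -30, -1], [0, 0, 0, 0, 0, -30, -1], [0, 0, -5, 0, 0, -12, -1], [0, 0, -5, -20, 0, 0, -1], [0, 0, 0, -40, 2, 0, -1], [0, 0, 0, -40, 2, 0, -1], [0, 0, 0, -40, 2, 0, -1], [0, 0, 0, -40, 2, 0, -1], [0, 0, 0, -40, 2, 0, -1], [0, 0, 0, -40, 2, 0, -1], [0, 0, 0, -30, 2, 0, -1], [0, 0, 0, -15, 0, 0, -1], [0, 0, 0, 0, 0, 0, -1], [0, 0, 0, 0, 0, 0, -1]])

```text
t: 25.4
eef_pos: [0.5935, -0.1591, 0.1685]
orientation: [2.16, 2.273, 0.008]
force: [0.0, -0.6, -3.6]
finger_gap: 0.0396
```

```bash
python3 go.py .594 -.1705 .06 2.3
```

```text
t 25.4 pos [ 0.5935 -0.1591  0.1685] gap 0.0396 F [ 0.  -0.6 -3.6]
turn deg (tool) [0.46 0.05 0.61]
shift now-axes mm [-11.3  -1.  108.5]  after-turn axes [-11.4   0.  108.5]
```

Request:
play_rows(commands=[[0.4, 0, 0.6, -11, 0, 0, -1], [0, 0, 0, 0, 0, 20, -1], [0, 0, 0, 0, 0, 30, -1], [0, 0, 0, 0, 0, 30, -1], [0, 0, 0, 0, -2, 14, -1], [0, 0, 0, 0, -1, 6, -1], [0, 0, 0, 0, 0, 1, -1], [0, 0, 0, 0, 0, 1, -1]])

```text
t: 26.2
eef_pos: [0.5933, -0.1661, 0.066]
orientation: [2.167, 2.27, 0.001]
force: [-0.5, 0.1, -2.2]
finger_gap: 0.0398
```

```bash
python3 go.py .594 -.1705 .0412 2.3
```

```text
t 26.2 pos [ 0.5933 -0.1661  0.066 ] gap 0.0398 F [-0.5  0.1 -2.2]
turn deg (tool) [0.15 0.12 0.34]
shift now-axes mm [-4.3  0.4 24.8]  after-turn axes [-4.4  0.5 24.8]
```

Request:
play_rows(commands=[[0.1, 0.1, 0.3, -4.4, 0.5, 6, -1], [0, 0, 0, 0, 0, 8, -1], [0, 0, 0, 0, -0.5, 5, -1], [0, 0, 0, 0, 0, 0.5, -1], [0, 0, 0, 0, 0, 0.5, -1]])

```text
t: 26.7
eef_pos: [0.5948, -0.1713, 0.0465]
orientation: [2.173, 2.263, 0.003]
force: [0.5, -0.5, -2.6]
finger_gap: 0.0394
```

```bash
python3 go.py .594 -.1705 .0412 2.3
```

```text
t 26.7 pos [ 0.5948 -0.1713  0.0465] gap 0.0394 F [ 0.5 -0.5 -2.6]
turn deg (tool) [0.22 0.1  0.01]
shift now-axes mm [ 0.8 -0.7  5.3]  after-turn axes [ 0.8 -0.7  5.3]
```

Request:
play_rows(commands=[[0.2, 0.1, 0, 0.8, -0.7, 4, -1], [0, 0, 0, 0, 0, 2, -1], [0, 0, 0, 0, 0, 1.5, -1]])

```text
t: 27.0
eef_pos: [0.594, -0.1705, 0.0411]
orientation: [2.175, 2.266, 0.001]
force: [-8.6, 2.3, 26.7]
finger_gap: 0.04
```

```bash
python3 go.py .594 -.1705 .0412 2.3
```

```text
t 27.0 pos [ 0.594  -0.1705  0.0411] gap 0.04 F [-8.6  2.3 26.7]
turn deg (tool) [0.04 0.02 0.03]
shift now-axes mm [-0.   0.  -0.1]  after-turn axes [-0.   0.  -0.1]
```

Request:
play_rows(commands=[[0, 0, 0, 0, 0, -0.3, -1], [0, 0, 0, 0, 0, 0, 1], [0, 0, 0, 0, 0, 0, 1], [0, 0, 0, 0, 0, 0, 1], [0, 0, 0, 0, 0, 0, 1], [0, 0, 0, 0, 0, 0, 1], [0, 0, 0, 0, 0, -10, 1], [0, 0, 0, 0, 0, -25, 1], [0, 0, 0, 0, 0, -35, 1], [0, 0, 0, 0, 0, -35, 1], [0, 0, 5, 20, 0, -10, 1], [0, 0, 5, 40, 0, 0, 1], [0, 0, 0, 40, -10, 0, 1], [0, 0, 0, 40, -10, 0, 1], [0, 0, 0, 40, -10, 0, 1], [0, 0, 0, 30, -10, 0, 1], [0, 0, 0, 10, -5, 0, 1], [0, 0, 0, 0, 0, 0, 1], [0, 0, 0, 0, 0, 0, 1]])

```text
t: 28.9
eef_pos: [0.5734, 0.0602, 0.1702]
orientation: [2.369, 2.051, 0.01]
force: [0.8, 0.5, -0.2]
finger_gap: 0.0951
```

```bash
python3 go.py .569 .083 .06 -7.7;  python3 look.py scene s5 120 160 400 390 2.8
```

```text
t 28.9 pos [0.5734 0.0602 0.1702] gap 0.0951 F [ 0.8  0.5 -0.2]
turn deg (tool) [ 0.61  0.02 -0.53]
shift now-axes mm [ 22.   -8.8 110.1]  after-turn axes [ 22.   -7.4 110.2]
```

```bash
sleep 1
```

```text
(no output)
```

View pics/s5.png

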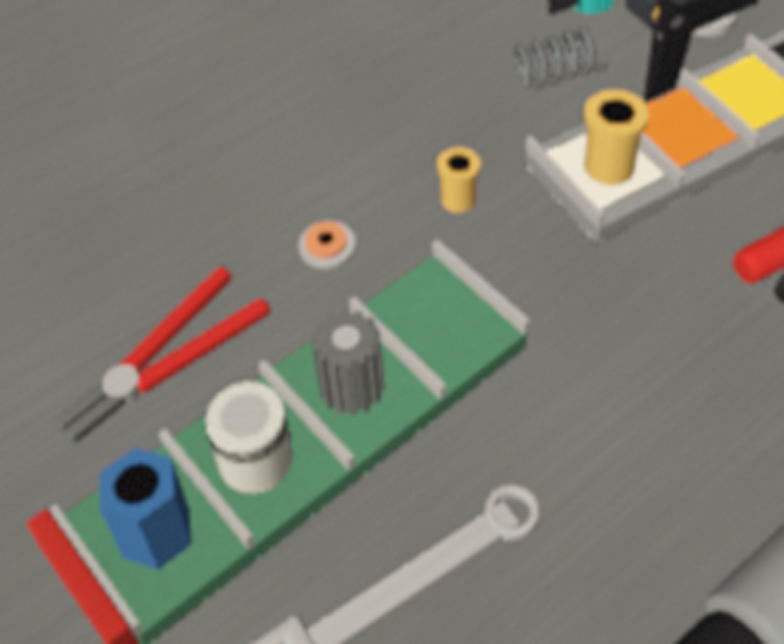

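Three parts stand upright in the right pockets. The large bush is still on the white plate (crop 612,140) and the small bush is at (458,180), which I leave alone.

Request:
play_rows(commands=[[0.6, 0, -0.5, 18, -7, 0, 1], [0, 0, 0, 2, 0, 0, 1], [0, 0, 0, 0, 0, 15, 1], [0, 0, 0, 0, 0, 25, 1], [0, 0, 0, 0, 0, 25, 1], [0, 0, 0, 0, -2, 15, 1], [0, 0, 0, 0, -1, 4, 1], [0, 0, 0, 0, 0, 1, 1], [0, 0, 0, 0, 0, 1, 1]])

```text
t: 29.85
eef_pos: [0.5709, 0.0698, 0.0825]
orientation: [2.376, 2.049, 0.004]
force: [0.3, -0.0, -0.1]
finger_gap: 0.0948
```

```bash
python3 go.py .569 .083 .046 -7.7
```

```text
t 29.85 pos [0.5709 0.0698 0.0825] gap 0.0948 F [ 0.3 -0.  -0.1]
turn deg (tool) [ 0.29  0.06 -0.74]
shift now-axes mm [12.8 -4.  36.5]  after-turn axes [12.8 -3.7 36.5]
```

Request:
play_rows(commands=[[0.2, 0, -0.7, 12.8, -3.7, 0, 1], [0, 0, 0, 0, 0, 5, 1], [0, 0, 0, 0, 0, 4, 1], [0, 0, 0, 0, 0, 1, 1]])

```text
t: 30.25
eef_pos: [0.5702, 0.0842, 0.0739]
orientation: [2.362, 2.065, 0.005]
force: [0.6, 0.3, 1.3]
finger_gap: 0.0953
```

```bash
python3 go.py .569 .083 .046 -7.7
```

```text
t 30.25 pos [0.5702 0.0842 0.0739] gap 0.0953 F [0.6 0.3 1.3]
turn deg (tool) [0.29 0.02 0.03]
shift now-axes mm [-1.4 -1.2 27.9]  after-turn axes [-1.4 -1.  27.9]
```

Request:
play_rows(commands=[[0.2, 0, 0, -1.2, -1, 8, 1], [0, 0, 0, 0, 0, 12, 1], [0, 0, 0, 0, -0.5, 7, 1], [0, 0, 0, 0, 0, 1, 1], [0, 0, 0, 0, 0, 1, 1]])

```text
t: 30.75
eef_pos: [0.5682, 0.083, 0.0416]
orientation: [2.365, 2.068, -0.001]
force: [0.9, 0.1, -0.4]
finger_gap: 0.0948
```

```bash
python3 go.py .569 .083 .045 -7.7
```

```text
t 30.75 pos [0.5682 0.083  0.0416] gap 0.0948 F [ 0.9  0.1 -0.4]
turn deg (tool) [0.01 0.04 0.04]
shift now-axes mm [ 0.1  0.8 -3.4]  after-turn axes [ 0.1  0.8 -3.4]
```

Request:
play_rows(commands=[[0, 0, 0, 0, 0, -2, -1], [0, 0, 0, 0, 0, 0, -1], [0, 0, 0, 0, 0, 0, -1], [0, 0, 0, 0, 0, 0, -1], [0, 0, 0, 0, 0, 0, -1], [0, 0, 0, 0, 0, 0, -1], [0, 0, 0, 0, 0, 0, -1], [0, 0, 0, 0, 0, 0, -1], [0, 0, 0, 0, 0, 0, -1], [0, 0, 0, 0, 0, 0, -1]])

```text
t: 31.75
eef_pos: [0.5684, 0.083, 0.0447]
orientation: [2.364, 2.067, 0.001]
force: [-1.5, 0.1, -0.1]
finger_gap: 0.0428
```

```bash
python3 go.py .591 -.0985 .16 2.3
```

```text
t 31.75 pos [0.5684 0.083  0.0447] gap 0.0428 F [-1.5  0.1 -0.1]
turn deg (tool) [ 0.07  0.03 -9.97]
shift now-axes mm [-176.9   46.7 -115.2]  after-turn axes [-182.2   15.3 -115.3]
```

Request:
play_rows(commands=[[0, 0, 0, 0, 0, 0, -1], [0, 0, 0, 0, 0, 0, -1], [0, 0, 0, 0, 0, 0, -1]])

```text
t: 32.05
eef_pos: [0.5685, 0.083, 0.0447]
orientation: [2.364, 2.067, 0.001]
force: [0.3, 0.1, 0.2]
finger_gap: 0.043
```

```bash
python3 look.py scene s6 280 120 420 240 5;python3 look.py top t6 200 140 300 230 6
sleep 1
```

```text
(no output)
```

View pics/s6.png

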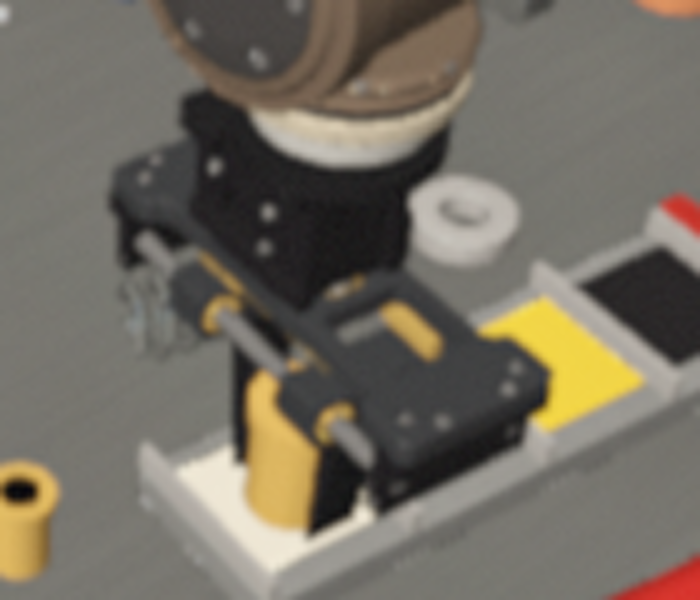

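View pics/t6.png

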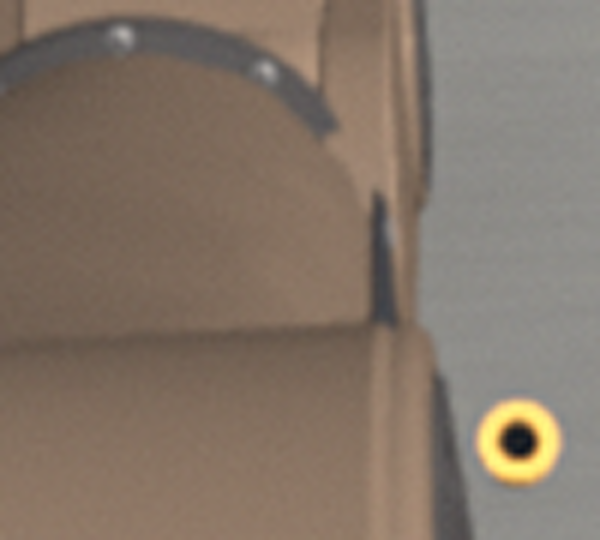

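The gap settled at 43.0 mm where the 38 mm body should give about 37.8, so the fingers must be catching the collar. I'll open, check the bush, then grip lower.

Request:
play_rows(commands=[[0, 0, 0, 0, 0, 0, 1], [0, 0, 0, 0, 0, 0, 1], [0, 0, 0, 0, 0, 0, 1], [0, 0, 0, 0, 0, 0, 1], [0, 0, 0, 0, 0, 0, 1], [0, 0, 0, 0, 0, 0, 1]])

```text
t: 32.75
eef_pos: [0.5685, 0.083, 0.0446]
orientation: [2.364, 2.067, 0.001]
force: [-0.5, 0.4, -1.2]
finger_gap: 0.0857
```

```bash
python3 go.py .569 .083 .040 -7.7; python3 look.py scene s7 280 120 420 240 5
```

```text
t 32.75 pos [0.5685 0.083  0.0446] gap 0.0857 F [-0.5  0.4 -1.2]
turn deg (tool) [0.08 0.02 0.03]
shift now-axes mm [0.1 0.4 4.6]  after-turn axes [0.1 0.5 4.6]
```

```bash
sleep 1
```

```text
(no output)
```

View pics/s7.png

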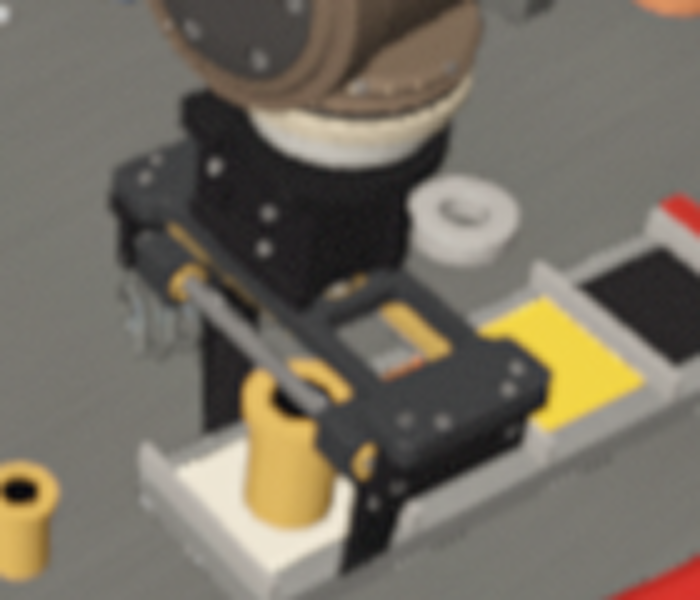

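Upright, undisturbed. Lower to 0.040 and close.

Request:
play_rows(commands=[[0, 0, 0, 0, 0, 3, 1], [0, 0, 0, 0, 0, 1.5, 1], [0, 0, 0, 0, 0, 0.5, 1]])

```text
t: 33.1
eef_pos: [0.5686, 0.083, 0.0392]
orientation: [2.364, 2.067, 0.001]
force: [-0.7, -0.5, -0.2]
finger_gap: 0.095
```

```bash
python3 go.py .5685 .083 .040 -7.7
```

```text
t 33.1 pos [0.5686 0.083  0.0392] gap 0.095 F [-0.7 -0.5 -0.2]
turn deg (tool) [0.09 0.02 0.03]
shift now-axes mm [ 0.  -0.1 -0.8]  after-turn axes [ 0.  -0.1 -0.8]
```

Request:
play_rows(commands=[[0, 0, 0, 0, 0, 0, -1], [0, 0, 0, 0, 0, 0, -1], [0, 0, 0, 0, 0, 0, -1], [0, 0, 0, 0, 0, 0, -1], [0, 0, 0, 0, 0, 0, -1], [0, 0, 0, 0, 0, 0, -1], [0, 0, 0, 0, 0, 0, -1], [0, 0, 0, 0, 0, 0, -1], [0, 0, 0, 0, 0, 0, -1], [0, 0, 0, 0, 0, 0, -1], [0, 0, 0, 0, 0, 0, -1], [0, 0, 0, 0, 0, 0, -1]])

```text
t: 34.3
eef_pos: [0.5684, 0.083, 0.0391]
orientation: [2.364, 2.067, 0.001]
force: [-0.6, 0.8, 1.2]
finger_gap: 0.0432
```

Still 43.2 mm, so the fingers always meet the collar first at this depth. I'll grip squarely on the collar instead: grasp point at collar mid-height, TCP about 0.0715.

Request:
play_rows(commands=[[0, 0, 0, 0, 0, 0, 1], [0, 0, 0, 0, 0, 0, 1], [0, 0, 0, 0, 0, 0, 1], [0, 0, 0, 0, 0, 0, 1], [0, 0, 0, 0, 0, 0, 1], [0, 0, 0, 0, 0, 0, 1], [0, 0, 0, 0, 0, -10, 1], [0, 0, 0, 0, 0, -12, 1], [0, 0, 0, 0, 0, -6, 1], [0, 0, 0, 0, 0, -0.5, 1], [0, 0, 0, 0, 0, 0, 1]])

```text
t: 35.4
eef_pos: [0.5689, 0.083, 0.0712]
orientation: [2.363, 2.066, 0.003]
force: [-0.2, 0.6, 0.0]
finger_gap: 0.0949
```

```bash
python3 go.py .5685 .083 .071 -7.7
```

```text
t 35.4 pos [0.5689 0.083  0.0712] gap 0.0949 F [-0.2  0.6  0. ]
turn deg (tool) [0.17 0.01 0.03]
shift now-axes mm [-0.1 -0.4  0.2]  after-turn axes [-0.1 -0.4  0.2]
```

Request:
play_rows(commands=[[0.1, 0, 0, 0, -0.3, 0.2, -1], [0, 0, 0, 0, 0, 0.2, -1], [0, 0, 0, 0, 0, 0.2, -1], [0, 0, 0, 0, 0, 0, -1], [0, 0, 0, 0, 0, 0, -1], [0, 0, 0, 0, 0, 0, -1], [0, 0, 0, 0, 0, 0, -1], [0, 0, 0, 0, 0, 0, -1], [0, 0, 0, 0, 0, 0, -1], [0, 0, 0, 0, 0, 0, -1], [0, 0, 0, 0, 0, 0, -1]], force=30)

```text
t: 36.5
eef_pos: [0.5679, 0.083, 0.0696]
orientation: [-2.365, -2.068, 0.002]
force: [-0.2, -0.4, -0.4]
finger_gap: 0.0427
```

```bash
python3 go.py .591 -.0985 .17 2.3
```

```text
t 36.5 pos [0.5679 0.083  0.0696] gap 0.0427 F [-0.2 -0.4 -0.4]
turn deg (tool) [-0.06  0.02 -9.97]
shift now-axes mm [-176.9   47.  -100.4]  after-turn axes [-182.3   15.8 -100.4]
```

Request:
play_rows(commands=[[0, 0, 0, 0, 0, -10, -1], [0, 0, 0, 0, 0, -20, -1], [0, 0, 0, 0, 0, -25, -1], [0, 0, 0, 0, 0, -25, -1], [0, 0, 0, 0, 0, -12, -1], [0, 0, 0, 0, 0, 0, -1]])

```text
t: 37.1
eef_pos: [0.5672, 0.083, 0.166]
orientation: [-2.364, -2.067, 0.005]
force: [0.5, 0.4, -2.5]
finger_gap: 0.0429
```

```bash
python3 go.py .591 -.0985 .17 2.3; python3 look.py scene s8 270 70 430 230 4
```

```text
t 37.1 pos [0.5672 0.083  0.166 ] gap 0.0429 F [ 0.5  0.4 -2.5]
turn deg (tool) [-0.21  0.04 -9.97]
shift now-axes mm [-176.7   47.8   -4. ]  after-turn axes [-182.3   16.5   -4. ]
```

```bash
sleep 1
```

```text
(no output)
```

View pics/s8.png

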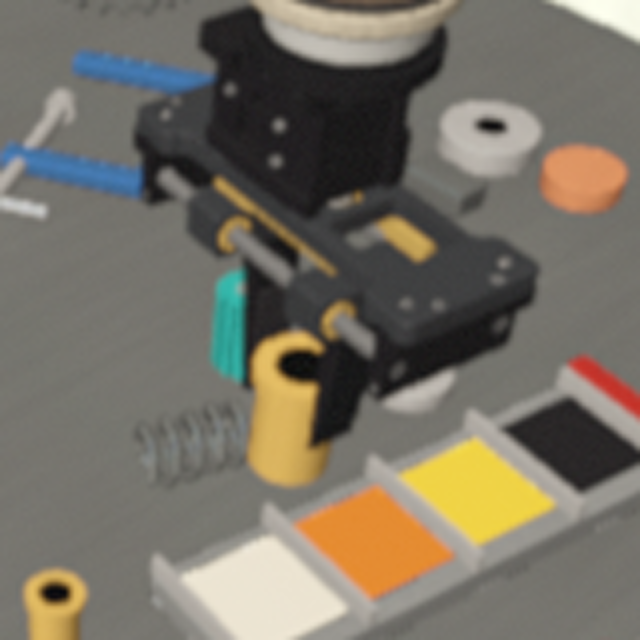

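The bush is lifted, hanging upright from its collar (crop 290,410). Carry it over.

Request:
play_rows(commands=[[0, 0, -5, -10, 3, 0, -1], [0, 0, -5, -25, 3, 0, -1], [0, 0, 0, -35, 3, 0, -1], [0, 0, 0, -35, 3, 0, -1], [0, 0, 0, -30, 3, 0, -1], [0, 0, 0, -18, 0, 0, -1], [0, 0, 0, -5, 0, 0, -1], [0, 0, 0, 0, 0, 0, -1], [0, 0, 0, 0, 0, 0, -1], [0, 0, 0, 0, 0, 0, -1]])

```text
t: 38.15
eef_pos: [0.5816, -0.0776, 0.1538]
orientation: [-2.153, -2.265, 0.019]
force: [-0.1, -0.0, -2.4]
finger_gap: 0.0428
```

```bash
python3 go.py .591 -.0985 .08 2.3
```

```text
t 38.15 pos [ 0.5816 -0.0776  0.1538] gap 0.0428 F [-0.1 -0.  -2.4]
turn deg (tool) [-1.17 -0.21  0.61]
shift now-axes mm [-21.6   9.9  73.5]  after-turn axes [-21.2   8.6  73.8]
```

Request:
play_rows(commands=[[-1.1, -0.2, 0.6, -20, 8, 0, -1], [0, 0, 0, -2, 1, 10, -1], [0, 0, 0, 0, 0, 20, -1], [0, 0, 0, 0, 0, 20, -1], [0, 0, 0, 0, -1, 8, -1], [0, 0, 0, 0, 0, 2, -1], [0, 0, 0, 0, 0, 1, -1], [0, 0, 0, 0, 0, 1, -1]])

```text
t: 38.95
eef_pos: [0.5923, -0.0979, 0.0895]
orientation: [2.171, 2.268, 0.002]
force: [-0.5, -0.0, -2.3]
finger_gap: 0.043
```

```bash
python3 go.py .591 -.0985 .0656 2.3
```

```text
t 38.95 pos [ 0.5923 -0.0979  0.0895] gap 0.043 F [-0.5 -0.  -2.3]
turn deg (tool) [0.14 0.03 0.18]
shift now-axes mm [-0.6 -1.4 23.9]  after-turn axes [-0.6 -1.3 23.9]
```

Request:
play_rows(commands=[[0.1, 0, 0.1, -0.6, -1.2, 6, -1], [0, 0, 0, 0, 0, 8, -1], [0, 0, 0, 0, -0.3, 4, -1], [0, 0, 0, 0, 0, 0.5, -1], [0, 0, 0, 0, 0, 0.5, -1]])

```text
t: 39.45
eef_pos: [0.5914, -0.0987, 0.0702]
orientation: [2.173, 2.265, 0.002]
force: [1.0, -0.4, -1.5]
finger_gap: 0.0428
```

```bash
python3 go.py .591 -.0985 .0656 2.3
```

```text
t 39.45 pos [ 0.5914 -0.0987  0.0702] gap 0.0428 F [ 1.  -0.4 -1.5]
turn deg (tool) [0.17 0.07 0.08]
shift now-axes mm [ 0.3 -0.4  4.6]  after-turn axes [ 0.3 -0.4  4.6]
```

Request:
play_rows(commands=[[0.1, 0, 0, 0.2, -0.4, 3, -1], [0, 0, 0, 0, 0, 1.5, -1], [0, 0, 0, 0, 0, 1, -1]])

```text
t: 39.75
eef_pos: [0.5911, -0.0987, 0.0653]
orientation: [2.173, 2.266, 0.0]
force: [-6.3, -0.1, 17.6]
finger_gap: 0.0431
```

```bash
python3 go.py .591 -.0985 .0656 2.3
```

```text
t 39.75 pos [ 0.5911 -0.0987  0.0653] gap 0.0431 F [-6.3 -0.1 17.6]
turn deg (tool) [0.1  0.09 0.09]
shift now-axes mm [ 0.2 -0.1 -0.3]  after-turn axes [ 0.2 -0.1 -0.3]
```

Contact. Release, rise, retreat to the side.

Request:
play_rows(commands=[[0, 0, 0, 0, 0, -0.3, -1], [0, 0, 0, 0, 0, 0, 1], [0, 0, 0, 0, 0, 0, 1], [0, 0, 0, 0, 0, 0, 1], [0, 0, 0, 0, 0, 0, 1], [0, 0, 0, 0, 0, 0, 1], [0, 0, 0, 0, 0, 0, 1], [0, 0, 0, 0, 0, -10, 1], [0, 0, 0, 0, 0, -25, 1], [0, 0, 0, 0, 0, -35, 1], [0, 0, 0, 0, 0, -35, 1], [0, 0, 0, 20, 0, -10, 1], [0, 0, 0, 40, 0, 0, 1], [0, 0, 0, 40, 0, 0, 1], [0, 0, 0, 40, 0, 0, 1], [0, 0, 0, 40, 0, 0, 1], [0, 0, 0, 40, 0, 0, 1], [0, 0, 0, 20, 0, 0, 1], [0, 0, 0, 0, 0, 0, 1], [0, 0, 0, 0, 0, 0, 1]])

```text
t: 41.75
eef_pos: [0.5814, 0.1492, 0.1953]
orientation: [2.17, 2.258, 0.011]
force: [-0.2, 0.5, 0.2]
finger_gap: 0.0949
```

```bash
python3 look.py scene s9 120 200 320 390 3.5;python3 look.py top t9 290 140 450 210 5; python3 - <<'E'
from m import *
a,b=load("s9.npz"),load("t9.npz")
POC=dict(s=[(.5993,-.3129),(.5965,-.2417),(.5938,-.171),(.5909,-.1002)],t=[(.6012,-.3134),(.5983,-.2418),(.5956,-.1697),(.5926,-.0973)])
for n,v in(("s",a),("t",b)):
    C=v.cloud().reshape(-1,3)
    for i,(nm,x,y) in enumerate((("nut",.6003,-.3139),("pis",.5974,-.2420),("pin",.5946,-.17),("bush",.5917,-.0981))):
        k=C[(np.hypot(C[:,0]-x,C[:,1]-y)<.034)&(C[:,2]>.05)&(C[:,2]<.1)]
        zt=np.percentile(k[:,2],95);t=k[k[:,2]>zt-.006];p=((t.max(0)+t.min(0))/2);print(n,nm,zt.round(4),p.round(4),"off mm",((p[:2]-POC[n][i])*1000).round(1))
E
```

```text
s nut 0.0782 [ 0.5997 -0.3123  0.076 ] off mm [0.4 0.6]
s pis 0.0703 [ 0.5971 -0.244   0.0681] off mm [ 0.6 -2.3]
s pin 0.074 [ 0.5928 -0.171   0.0718] off mm [-1. -0.]
s bush 0.0763 [ 0.5886 -0.0995  0.0739] off mm [-2.3  0.7]
t nut 0.0808 [ 0.6035 -0.3107  0.0796] off mm [2.3 2.7]
t pis 0.0729 [ 0.6003 -0.2424  0.0709] off mm [ 2.  -0.6]
t pin 0.0766 [ 0.5973 -0.1705  0.0748] off mm [ 1.7 -0.8]
t bush 0.0785 [ 0.5932 -0.0978  0.0762] off mm [ 0.6 -0.5]
```

```bash
sleep 1
```

```text
(no output)
```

View pics/s9.png

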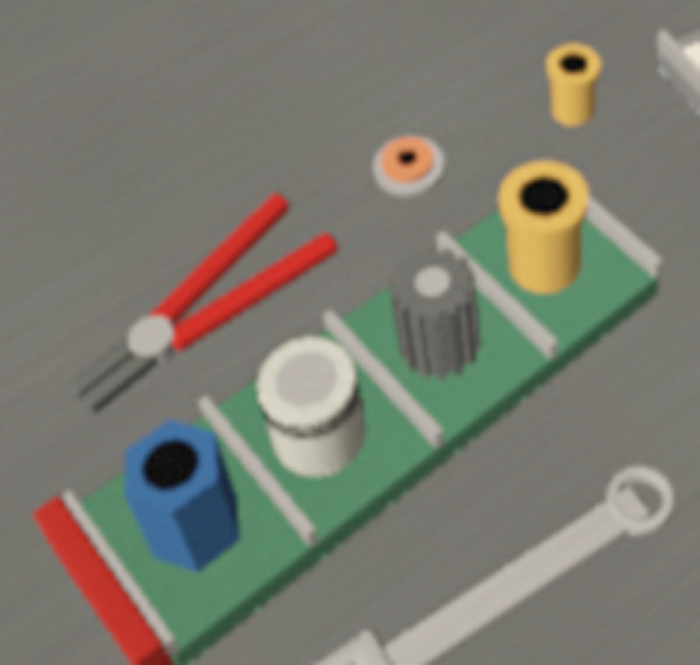

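View pics/t9.png

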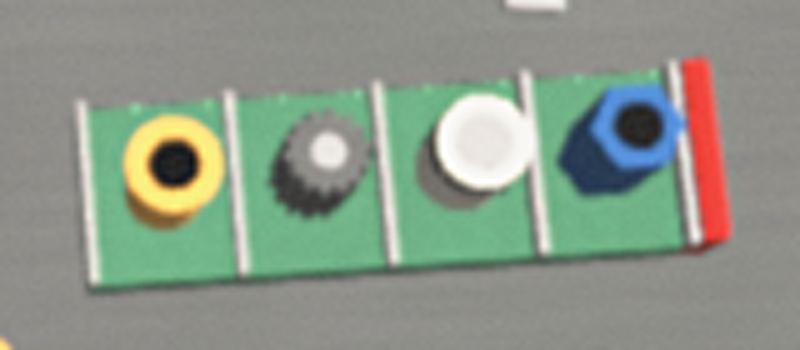

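All four stand upright in order, nut-piston-pinion-bush from the red end, each within about 2.2 mm of its pocket centre (average of the two views). Hand in.

```bash
python3 -c "
from bench import *
s=observe();print(s['t'],abs(s['joint_velocities']).max());print(finish_job())"
```

```text
41.85 0.013010668952564166
the job is handed in; nothing more can be done
None
```

I moved the four parts to the green carrier in order from the red end: nut, piston, pinion, bush. I handed in at 41.85 s, with the gripper clear of everything.

**Final check:** both camera views show all four parts upright on the deck in the right pockets. Averaged over the two views, each is within about 2.2 mm of its pocket centre.

**Disagreements:**
- **Cameras:** the two views differ by 2–4 mm. The largest single reading was the nut in the top view, at +2.3 mm in x and +2.7 mm in y. The scene view puts the same nut within 1 mm.
- **Bush grip:** the first grip caught the collar, with a gap of 43 mm instead of the expected 38 mm. Gripping lower gave the same result. I opened, saw the bush still upright, then gripped it on the collar and placed it that way.

Apart from the bush, nothing needed a second try. The highest contact force I read was about 27 N, when setting down the pinion.

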